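Hang the nest of infuser baskets on the hook

ROBOT

A 6-joint arm with a two-finger parallel gripper is mounted at the origin on the work surface. World frame = base frame: x ahead of the robot, y to its left, z up, the work surface at z = 0. Lengths are in m, angles in rad, forces in N, time in s.
With the tool pointing down it reaches from about 0.275 to 0.75 m from the base axis. Payload 10.2 kg.
Tool frame: the origin (TCP) lies at the very end of the fingers, on their centre line; the grasp point (between the pads) lies behind it (hold_point_z is the z of the grasp point in the tool frame, in m); z points along the fingers, y is the direction in which the jaws open and shut (so a half turn about z gives the same grasp; the last joint's range is limited). The gripper opens to 88 mm and grips with 3 to 60 N. Pads are 18 mm wide; open, the fingers measure 123 mm over their backs; the gripper's body (75 mm by 187 mm) begins 45 mm behind the grasp point.
Start: joints at [-1.409, 0.313, 1.498, -0, 1.331, -0.223], TCP at [0.197, -0.487, 0.239] pointing down, gripper open.
Joint ranges: [-2.94, 2.94], [-0.97, 2.17], [0.19, 2.56], [-1.23, 4.37], [0.02, 3.11], [-2.88, 2.88]. Speed limits (rad/s): [2.39, 2.39, 3.01, 3.14, 3.14, 3.14].

INTERFACE

Orientations are given as a unit quaternion [x, y, z, w].
In Python, from station import get_obs, get_image, camera_info, close_job, hold_point_z gives the robot as it stands.
- The arm moves only by the tool arm_command, never from a script. Its argument "steps" is one flat list of numbers, 4 for each row, row after row: the shift along the tool's x, y, z in m, then the turn about the tool's z in degrees. A call has 1 to 12 rows; each row shifts and turns the pose as measured when the row begins, along the tool's axes as they then stand; what a row does not reach is not made up. A row lasts 1/12 s, in which the tool goes at most 41.7 mm and 7.16 degrees, less where a joint would pass 70% of its speed; a pose out of reach is approached as far as the arm can. A call with a gripper value outside its range is refused whole. "jaw" is the opening, from 0 (shut) to 1 (fully open), set as the call begins (left out, the last holds). The fingers move at their own pace and stop on an object; "newtons" is the grip in N (left out, the last holds). Time passes only in rows, so rows that do not move let the fingers close. It gives the time, the measured TCP pose, the force and the opening at its end, in the units of the state.
- get_obs(): the state, without advancing time (a new reading comes with each control period).
- get_image(name): name is "scene" or "top" or "wrist"; returns (picture, depth): 400x640x3 uint8, blue, green, red; 400x640 float32, m along the optical axis (not along the pixel's ray), 0 where there is no reading.
- camera_info(name): a dict with "fovy" (degrees; the focal length in pixels is half the picture's height over the tangent of half this angle, whatever the lens; pixels are square), "cx", "cy" (the principal point, pixels), "dist" ([k1, k2, p1, p2, k3] as OpenCV has them; the pictures are not rectified), "rvec" (rotation vector, rad) and "tvec" (3), from world to camera coordinates, as OpenCV has them. Camera axes: x right, y down, z forward; pixel columns grow to the right and rows downward; lengths in m; the calibration is good to about 2 mm. A picture is of the moment at which its call begins: read the wrist's pose just before it. camera_info takes no time and is no camera call; for the wrist camera it gives the pose at the moment of the call.
- close_job(): hands the job in, once; it reports no verdict.
The state is a dict: "time": time; "joint_positions": joint angles; "joint_velocities": joint speeds; "tau": joint torques, N m; "tcp_pos": TCP position; "eef_rot": TCP orientation; "ft_force": force on the tool from outside, world axes, zero at the start; "ft_torque": the same for the moment, N m; "opening": finger opening in m.
Only numpy, scipy, OpenCV 4.12 (cv2) and the standard library are available. Lean on these libraries where they do the work, as an engineer would, in place of code of your own. Each camera call takes 0.05 s, during which the arm holds its last target.

TASK

Hang the three steel infuser baskets by their arch handles on the one hook, the largest first, then the middle one, then the smallest, each nested inside the one before and slid back along the hook until it rests against what is behind it (the cork buffer, then the handle before). The hook rod has been clamped at some unknown height and is springy: feel for it and set each basket down gently, without pressing hard (stay under 12 N) and without letting it drop. Let go of each one before fetching the next, leave all three hanging still and do not disturb the other things on the ledge.

Things in the scene. Friction and masses are not known exactly. Their poses are not given: they have to be found in the camera images.
- large_tab (a point): largest perforated steel basket, 180 g: 108 mm wide, 45 high (base 100 wide, wall 3), square arch handle as wide, 8 thick (x). Under its top bar a 90 deg V saddle (20 wide), apex 135 above the underside. On it a finger tab 12 wide (y), 8 thick, from 4 to 50 above the apex. This point: tab's midline, 30 above the apex; grip here across y, not lower. z up, y along arch
- medium_tab (a point): middle perforated steel basket, 110 g: 72 mm wide, 40 high (base 66 wide, wall 3), square arch handle as wide, 8 thick (x). Under its top bar a 90 deg V saddle (20 wide), apex 126 above the underside. On it a finger tab 18 wide (y), 8 thick, from 4 to 50 above the apex. This point: tab's midline, 30 above the apex; grip here across y, not lower. z up, y along arch
- small_tab (a point): smallest perforated steel basket, 70 g: 36 mm wide, 35 high (base 36 wide, wall 3), square arch handle as wide, 8 thick (x). Under its top bar a 90 deg V saddle (20 wide), apex 117 above the underside. On it a finger tab 24 wide (y), 8 thick, from 4 to 50 above the apex. This point: tab's midline, 30 above the apex; grip here across y, not lower. z up, y along arch
- stand: fixed hook stand: base 130 x 110 x 20 mm, post 245 mm high; origin under the post, z up. A level 10 mm thick steel hook rod points along -x. It is clamped with its axis 175 to 225 mm above the table: the height is not reported, feel for it. It sinks 1 mm per 4 N and springs back. A seated V saddle's apex is 7 mm above the rod's axis
- tip_below (a point): point at table height below the end of the hook, 132 mm along the stand's -x from the post's axis. The rod is straight to 123 mm out, then turns up; the tip's top is 15 mm above the rod's axis. Baskets go on over this tip, the rod passing through the arch
- buffer_below (a point): point at table height below the face of the round cork buffer (24 mm diameter) on the rod, 80 mm along -x from the post's axis. It yields to +x, 0.8 N per mm. Home: the largest's arch touches it (arch centre 84 mm from the post), each next arch 8 mm further out, touching. To nest, lower a basket at most 5 mm short of home, then slide it
- kettle: bystander: chrome kettle, 170 mm wide, 190 mm high; origin under its centre. (A fixed bamboo rack with four saucers, 121 mm high, stands behind the hook stand, out of the way)
- teapot: bystander: green glazed teapot, 132 mm wide without spout and handle, 124 mm high; origin under its centre
- caddy: bystander: round steel tea caddy with push-fit lid, 75 mm wide, 96 mm high; origin under its centre
- mug: bystander: white mug, 80 mm wide, 90 mm high; origin under its centre
- bowl: bystander: terracotta bowl, 100 mm wide, 45 mm high; origin under its centre
- jar: bystander: amber glass jar with wooden cap, 56 mm wide, 85 mm high; origin under its centre
Not all that is in view belongs to the job. What is shaped like the part that bears medium_tab but green or yellow is not meant.

How it is judged:
By the outcome, as a careful person would: the job done as asked, in the order asked, and still so for the second after the job is handed in, with the robot touching nothing.
It also fails if it takes over 72 s, if anything falls off the work surface, if the arm or the gripper's body presses on something with over 40 N, if the wrist force passes 120 N, or if a joint passes its speed limit or range.

## Working session

There is one attempt and no reset: what is moved stays moved. The work goes in short steps, Python scripts to look and compute and a tool call to move; the robot and the scene stay as the last step left them, time stands still between calls to the robot, and variables do not carry over. Pictures are saved under pics/ and viewed, and the job is handed in when it is done.

Besides the shell and the picture viewer there is one more tool, called after "Emit:" as name(argument=value, ...) on one line, values as JSON. arm_command: Moves the arm, as the interface text tells. Its arguments: {"type":"object","properties":{"steps":{"type":"array"},"jaw":{"type":"number"},"newtons":{"type":"number"}},"required":["steps"]}

```bash
ls; mkdir -p pics
python3 - <<'E'
from station import *
import cv2,numpy as np
print(get_obs());print(hold_point_z)
for n in ["scene","top","wrist"]:
    print(n,camera_info(n))
    im,d=get_image(n); cv2.imwrite(f"pics/{n}0.png",im); np.savez(f"{n}0.npz",im=im,d=d)
E
```

```text
pics
{'time': 0.0, 'joint_positions': array([-1.40942811e+00,  3.13458921e-01,  1.49840270e+00,  3.17671151e-05,
        1.33098103e+00, -2.23427524e-01]), 'joint_velocities': array([-4.89981998e-05,  7.45046504e-04, -8.46597324e-04,  1.50730370e-04,
       -9.66726573e-04,  1.89078624e-04]), 'tau': array([ 9.74334143e-04, -4.02213979e+01, -2.52270252e+01,  6.94853906e-02,
        3.53069790e-02, -8.75026217e-05]), 'tcp_pos': array([ 0.19701415, -0.48638547,  0.23816944]), 'eef_rot': array([ 9.81549085e-01,  1.91209317e-01,  3.48096253e-05, -6.24220213e-04]), 'ft_force': array([ 0.33169638,  0.02842633, -0.66714854]), 'ft_torque': array([ 0.01602549, -0.00870133, -0.01954821]), 'opening': 0.0881884486689706}
-0.0187
scene {'fovy': 54.26026933759181, 'cx': 315.22947227579834, 'cy': 193.25767769846325, 'dist': array([-0.03085716,  0.        ,  0.        ,  0.        ,  0.        ]), 'rvec': array([ 2.08093854,  0.87159412, -0.45800098]), 'tvec': array([-0.42661211, -0.1458998 ,  1.41584539])}
top {'fovy': 54.47772203134883, 'cx': 319.37024465076894, 'cy': 206.3292143768132, 'dist': array([-0.02250975,  0.        ,  0.        ,  0.        ,  0.        ]), 'rvec': array([ 2.2003088 , -2.17577682,  0.10431071]), 'tvec': array([0.00418284, 0.58722764, 1.34916975])}
wrist {'fovy': 61.665247381708205, 'cx': 318.7432768348324, 'cy': 200.29778757780423, 'dist': array([-0.01259154,  0.        ,  0.        ,  0.        ,  0.        ]), 'rvec': array([-2.39028048,  1.61003166,  0.2461272 ]), 'tvec': array([-0.52515862, -0.04166438,  0.38994853])}
```

View pics/scene0.png

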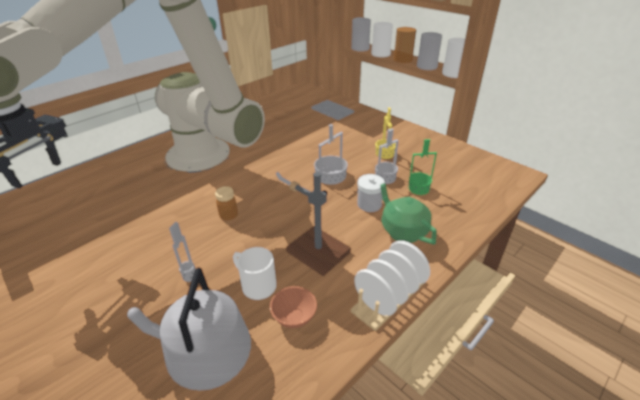

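View pics/top0.png

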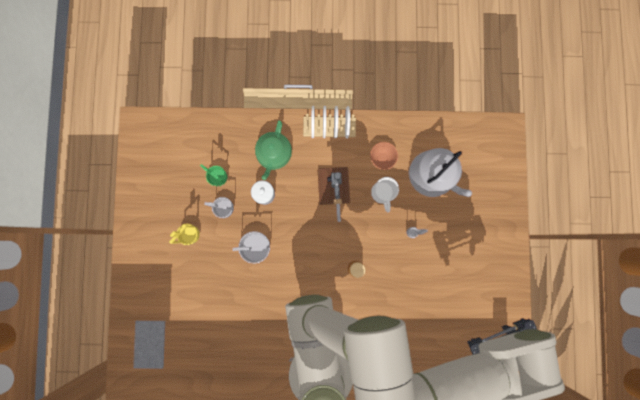

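View pics/wrist0.png

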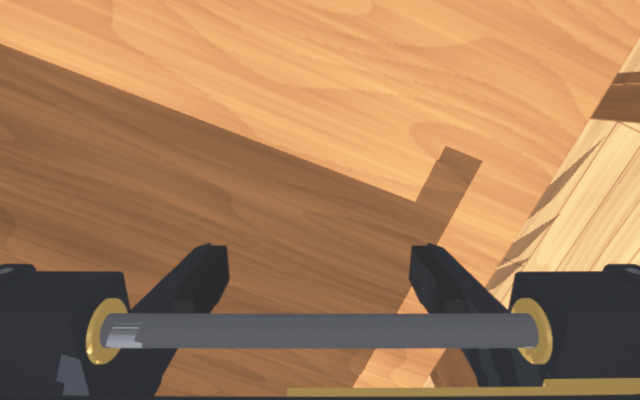

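```bash
cat > h.py <<'E'
import numpy as np,cv2
from station import *
def K(ci):
    f=200/np.tan(np.radians(ci['fovy']/2)); return np.array([[f,0,ci['cx']],[0,f,ci['cy']],[0,0,1]])
def cloud(ci,d):
    v,u=np.mgrid[0:400,0:640]
    p=cv2.undistortPoints(np.stack([u.ravel(),v.ravel()],1).astype(np.float64)[:,None],K(ci),ci['dist'])[:,0]
    z=d.ravel(); P=np.c_[p*z[:,None],z]; R=cv2.Rodrigues(ci['rvec'])[0]
    W=(P-ci['tvec'])@R; W[z==0]=np.nan
    return W.reshape(400,640,3)
def proj(ci,X):
    return cv2.projectPoints(np.atleast_2d(np.asarray(X,float)),ci['rvec'],ci['tvec'],K(ci),ci['dist'])[0][:,0]
def ray(ci,uv,z):
    p=cv2.undistortPoints(np.array([[uv]],float),K(ci),ci['dist'])[0,0]
    R=cv2.Rodrigues(ci['rvec'])[0]; c=-R.T@ci['tvec']; dd=R.T@np.r_[p,1]
    return c+dd*(z-c[2])/dd[2]
E
python3 - <<'E'
from h import *
for n in ["scene","top"]:
    o=np.load(n+"0.npz");ci=camera_info(n)
    W=cloud(ci,o['d']); np.save(n+"W.npy",W)
    regs={'scene':dict(large=(310,120,350,190),med=(372,125,402,190),small=(165,220,205,285),hook=(270,165,335,260)),
     'top':dict(large=(228,225,275,268),med=(203,195,236,222),small=(402,222,430,244),hook=(325,165,350,222))}[n]
    for k,(a,b,c,e) in regs.items():
        P=W[b:e,a:c]; I=o['im'][b:e,a:c]
        m=(P[...,2]>0.05)
        print(n,k,m.sum(),np.nanmin(P[m],0).round(4),np.nanmax(P[m],0).round(4))
        cv2.imwrite(f"pics/c_{n}_{k}.png",cv2.resize(I,None,fx=6,fy=6,interpolation=cv2.INTER_CUBIC))
E
cd pics; python3 -c "
import cv2,numpy as np
for n in ['scene','top']:
    L=[cv2.imread(f'c_{n}_{k}.png') for k in ['large','med','small','hook']]
    H=max(l.shape[0] for l in L)
    c=np.hstack([cv2.copyMakeBorder(l,0,H-l.shape[0],0,8,0) for l in L]);
    s=min(800/c.shape[1],600/c.shape[0]);cv2.imwrite(f'crop_{n}.png',cv2.resize(c,None,fx=s,fy=s))
"
```

```text
scene large 396 [ 0.432  -0.0477  0.0504] [0.6743 0.2938 0.2446]
scene med 458 [0.4517 0.1817 0.0503] [0.6894 0.4973 0.1762]
scene small 572 [ 0.4874 -0.3827  0.0504] [ 0.7013 -0.3009  0.1932]
scene hook 903 [ 0.443  -0.1875  0.0504] [0.6832 0.187  0.2446]
top large 96 [0.4344 0.1817 0.0505] [0.4737 0.2878 0.1883]
top med 76 [0.5689 0.3151 0.0534] [0.5878 0.3871 0.1803]
top small 66 [ 0.4887 -0.3336  0.0515] [ 0.5101 -0.3016  0.171 ]
top hook 303 [ 0.5289 -0.0545  0.0566] [ 0.6791 -0.0098  0.248 ]
```

View pics/crop_scene.png

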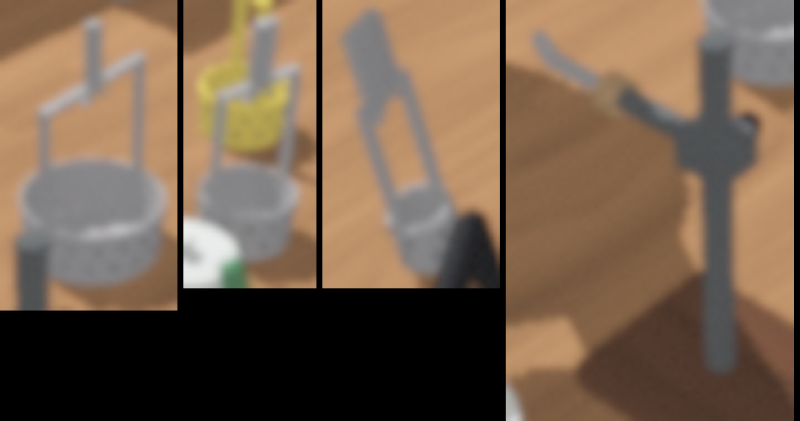

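View pics/crop_top.png

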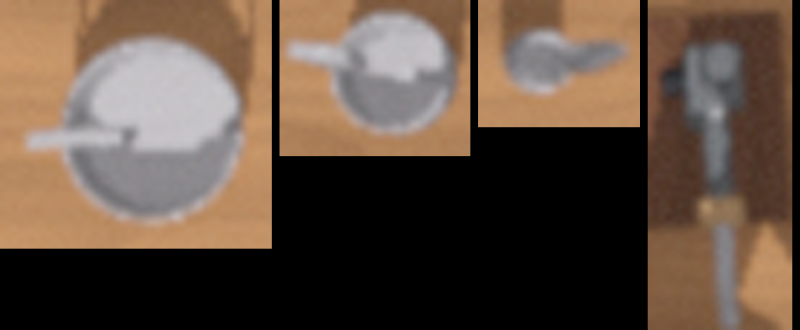

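Run:
```python
from h import *
for n in ["top","scene"]:
    o=np.load(n+"0.npz");W=np.load(n+"W.npy")
    for k,c,r,h in [('large',(.45,.235),.09,.12),('med',(.575,.345),.06,.11),('small',(.5,-.318),.05,.10),('stand',(.6,-.035),.15,.03)]:
        m=(np.hypot(W[...,0]-c[0],W[...,1]-c[1])<r)&(W[...,2]>h)
        P=W[m];g=o['im'][m]
        print(n,k,len(P))
        if k=='stand':continue
        tp=P[P[:,2]>P[:,2].max()-.03]
        print(' top',tp.mean(0).round(4),tp.min(0).round(4),tp.max(0).round(4))
        xy=P[:,:2]-P[:,:2].mean(0); w,v=np.linalg.eigh(xy.T@xy); print(' mean',P.mean(0).round(4),'dir deg',np.degrees(np.arctan2(v[1,1],v[0,1])).round(1), np.sqrt(w/len(P)).round(4))
```

```text
top large 88
 top [0.4419 0.2341 0.1789] [0.439  0.2294 0.1591] [0.4458 0.2419 0.1883]
 mean [0.4417 0.2334 0.1457] dir deg 94.6 [0.0024 0.0324]
top med 64
 top [0.578  0.3493 0.1734] [0.5731 0.3416 0.1575] [0.5816 0.3589 0.1803]
 mean [0.5772 0.346  0.1441] dir deg 80.5 [0.0024 0.0202]
top small 50
 top [ 0.4987 -0.317   0.1622] [ 0.4917 -0.3296  0.1416] [ 0.5049 -0.3083  0.171 ]
 mean [ 0.4977 -0.3144  0.145 ] dir deg 119.5 [0.0025 0.0095]
top stand 341
scene large 155
 top [0.4436 0.2338 0.1702] [0.4387 0.2281 0.1548] [0.4484 0.2417 0.1843]
 mean [0.4436 0.234  0.144 ] dir deg 95.0 [0.0028 0.029 ]
scene med 156
 top [0.5808 0.3494 0.1622] [0.5734 0.3411 0.1464] [0.5857 0.3623 0.1762]
 mean [0.5806 0.3496 0.1397] dir deg 78.3 [0.0025 0.0173]
scene small 264
 top [ 0.5021 -0.3203  0.1535] [ 0.494  -0.3314  0.137 ] [ 0.5082 -0.3072  0.167 ]
 mean [ 0.5022 -0.3204  0.1359] dir deg 110.5 [0.0022 0.0095]
scene stand 993
```

Run:
```python
from h import *
for n in ["top","scene"]:
    o=np.load(n+"0.npz");W=np.load(n+"W.npy")
    x,y,z=np.moveaxis(W,-1,0)
    def line(m,lab):
        P=W[m]; 
        if len(P)<4: print(n,lab,len(P));return
        c=P.mean(0); w,v=np.linalg.eigh(np.cov((P[:,:2]-c[:2]).T)); d=v[:,1]; d=d*np.sign(d[0])
        s=(P[:,:2]-c[:2])@d
        print(n,lab,len(P),c.round(4),'dir',np.degrees(np.arctan2(d[1],d[0])).round(1),'s',s.min().round(4),s.max().round(4),'z',P[:,2].min().round(4),P[:,2].max().round(4),'end',(c[:2]+d*s.min()).round(4))
    st=(abs(y+.03)<.05)
    line(st&(x<.60)&(x>.48)&(z>.15),'rod<.60')
    line(st&(x<.565)&(x>.48)&(z>.15),'rod<.565')
    for a in np.arange(.5,.7,.01):
        m=st&(x>a)&(x<=a+.01)&(z>.12)
        if m.sum(): print('  %.2f'%a,m.sum(),'y',y[m].mean().round(4),y[m].min().round(4),y[m].max().round(4),'z',z[m].min().round(4),np.median(z[m]).round(4),z[m].max().round(4))
    m=st&(x>.6)&(x<.75)&(z>.23); P=W[m]; print('posttop',P.mean(0),P.min(0),P.max(0)) if len(P) else 0
    # stand base top
    m=(abs(y+.03)<.09)&(x>.5)&(x<.8)&(z>.012)&(z<.028)&(o['im'].max(-1)<120); P=W[m]
    if len(P): r=cv2.minAreaRect((P[:,:2]*1000).astype(np.float32)); print('base',r, P.min(0),P.max(0))
    k=(abs(x-.64)<.13)&(abs(y+.37)<.13)&(z>.14); 
    for zz in np.arange(.14,.26,.01):
        P=W[k&(z>zz)&(z<=zz+.01)]
        if len(P): print(' kettle',zz.round(2),len(P),P.min(0).round(3),P.max(0).round(3))
```

```text
top rod<.60 94 [ 0.5692 -0.0449  0.1841] dir 4.0 s -0.0405 0.0288 z 0.175 0.1942 end [ 0.5288 -0.0477]
top rod<.565 39 [ 0.546  -0.0464  0.1835] dir 5.9 s -0.0174 0.0178 z 0.175 0.1942 end [ 0.5287 -0.0482]
  0.52 3 y -0.0481 -0.0511 -0.0451 z 0.1866 0.1895 0.1904
  0.53 10 y -0.0474 -0.0514 -0.0424 z 0.1789 0.1898 0.1942
  0.54 11 y -0.0465 -0.0518 -0.0423 z 0.1764 0.1794 0.1886
  0.55 9 y -0.0453 -0.0484 -0.0421 z 0.175 0.1819 0.1839
  0.56 10 y -0.0455 -0.0486 -0.0419 z 0.177 0.1815 0.1844
  0.57 11 y -0.0448 -0.0484 -0.0418 z 0.1794 0.1812 0.1864
  0.58 19 y -0.0435 -0.0545 -0.0325 z 0.1785 0.1864 0.1902
  0.59 21 y -0.0434 -0.0544 -0.0324 z 0.1786 0.1876 0.1939
  0.60 15 y -0.0423 -0.0481 -0.0356 z 0.1775 0.1821 0.1894
  0.61 17 y -0.0409 -0.0481 -0.0351 z 0.1779 0.1831 0.1891
  0.62 15 y -0.0423 -0.0484 -0.0353 z 0.1745 0.1823 0.1858
  0.63 13 y -0.0396 -0.0447 -0.0352 z 0.1781 0.1825 0.1866
  0.64 23 y -0.0392 -0.0537 -0.0254 z 0.1676 0.1844 0.1921
  0.65 58 y -0.0357 -0.0536 -0.01 z 0.1765 0.1912 0.247
  0.66 49 y -0.0309 -0.0533 -0.0098 z 0.1815 0.195 0.248
  0.67 14 y -0.02
[... 1836 characters left out ...]
.025 z 0.165 0.1774 0.19
posttop [ 0.66687937 -0.04075383  0.23937248] [ 0.65796687 -0.0476779   0.23035076] [ 0.67304193 -0.02989535  0.24462839]
base ((665.2754516601562, -40.32926940917969), (131.8888702392578, 107.19422149658203), 3.7261972427368164) [ 0.59638881 -0.09720148  0.01231316] [0.73392046 0.01484055 0.02792569]
 kettle 0.14 890 [ 0.63  -0.476  0.14 ] [ 0.763 -0.345  0.15 ]
 kettle 0.15 94 [ 0.67 -0.44  0.15] [ 0.762 -0.345  0.16 ]
 kettle 0.16 117 [ 0.671 -0.439  0.16 ] [ 0.76  -0.345  0.17 ]
 kettle 0.17 50 [ 0.675 -0.438  0.17 ] [ 0.76  -0.347  0.18 ]
 kettle 0.18 330 [ 0.67  -0.437  0.18 ] [ 0.759 -0.347  0.19 ]
 kettle 0.19 171 [ 0.669 -0.434  0.19 ] [ 0.757 -0.352  0.193]
```

```bash
cat >> h.py <<'E'
from scipy.spatial.transform import Rotation as Rn
def st():
    o=get_obs(); R=Rn.from_quat(o['eef_rot']).as_matrix()
    return o['tcp_pos'],np.degrees(np.arctan2(R[1,0],R[0,0])),o
def plan(tx,ty,tz,h,mx=.04):
    p,hd,o=st(); d=np.array([tx,ty,tz])-p; turn=-(h-hd)
    n=int(max(np.ceil(np.linalg.norm(d)/mx),np.ceil(abs(turn)/7),1))
    print('t',round(o['time'],2),'p',p.round(4),'h',round(hd,2),'F',o['ft_force'].round(2),'op',round(o['opening'],4),'n',n)
    for i in range(n):
        a=np.radians(hd-turn*i/n); s=d/n
        print([round(v,4) for v in (s[0]*np.cos(a)+s[1]*np.sin(a), s[0]*np.sin(a)-s[1]*np.cos(a), -s[2])]+[round(turn/n,2)])
E
python3 - <<'E'
from h import *
plan(.4427,.234,.24,4.8)
top=np.load("topW.npy");
for n,u,v in [('jar',357,270),('mug',385,190),('caddy',262,192)]: print(n,top[v,u].round(3))
E
```

```text
t 0.15 p [ 0.197  -0.4864  0.2383] h 22.05 F [0.23 0.63 0.37] op 0.088 n 20
[np.float64(0.0249), np.float64(-0.0288), np.float64(-0.0001), np.float64(0.86)]
[np.float64(0.0245), np.float64(-0.0291), np.float64(-0.0001), np.float64(0.86)]
[np.float64(0.024), np.float64(-0.0295), np.float64(-0.0001), np.float64(0.86)]
[np.float64(0.0236), np.float64(-0.0299), np.float64(-0.0001), np.float64(0.86)]
[np.float64(0.0231), np.float64(-0.0302), np.float64(-0.0001), np.float64(0.86)]
[np.float64(0.0227), np.float64(-0.0306), np.float64(-0.0001), np.float64(0.86)]
[np.float64(0.0222), np.float64(-0.0309), np.float64(-0.0001), np.float64(0.86)]
[np.float64(0.0217), np.float64(-0.0312), np.float64(-0.0001), np.float64(0.86)]
[np.float64(0.0213), np.float64(-0.0316), np.float64(-0.0001), np.float64(0.86)]
[np.float64(0.0208), np.float64(-0.0319), np.float64(-0.0001), np.float64(0.86)]
[np.float64(0.0203), np.float64(-0.0322), np.float64(-0.0001), np.float64(0.86)]
[np.float64(0.0198), np.float64(-0.0325), np.float64(-0.0001), np.float64(0.86)]
[np.float64(0.0193), np.float64(-0.0328), np.float64(-0.0001), np.float64(0.86)]
[np.float64(0.0188), np.float64(-0.0331), np.float64(-0.0001), np.float64(0.86)]
[np.float64(0.0183), np.float64(-0.0333), np.float64(-0.0001), np.float64(0.86)]
[np.float64(0.0178), np.float64(-0.0336), np.float64(-0.0001), np.float64(0.86)]
[np.float64(0.0173), np.float64(-0.0339), np.float64(-0.0001), np.float64(0.86)]
[np.float64(0.0168), np.float64(-0.0341), np.float64(-0.0001), np.float64(0.86)]
[np.float64(0.0163), np.float64(-0.0344), np.float64(-0.0001), np.float64(0.86)]
[np.float64(0.0158), np.float64(-0.0346), np.float64(-0.0001), np.float64(0.86)]
jar [ 0.371 -0.116  0.087]
mug [ 0.65  -0.225  0.007]
caddy [0.627 0.205 0.094]
```

Top view candidates: the large basket is grey at (255,247). For the middle one there is grey at (222,207), the one meant, plus a green lookalike at (217,175) and a yellow one at (185,235). The small basket is grey at (415,232). The close crops confirm that all three chosen are grey steel.

Emit:
arm_command(steps=[0.025, -0.029, -0.001, 0.86, 0.0245, -0.029, -0.001, 0.86, 0.024, -0.0295, 0, 0.86, 0.0235, -0.03, 0, 0.86, 0.023, -0.03, 0, 0.86, 0.0225, -0.0305, 0, 0.86, 0.022, -0.031, 0, 0.86, 0.0217, -0.031, 0, 0.86, 0.0213, -0.0316, 0, 0.86, 0.0208, -0.032, 0, 0.86, 0.02, -0.032, 0, 0.86, 0.02, -0.0325, 0, 0.86])

```text
time: 1.15
tcp_pos: [0.3471, -0.0404, 0.2383]
eef_rot: [0.996, 0.091, 0.0, -0.002]
ft_force: [0.8, -0.6, 0.8]
opening: 0.0881
```

```bash
sed -i 's/print(\[round(v,4) for v in (\(.*\))\]+\[round(turn\/n,2)\])/print([round(float(v),4) for v in (\1)]+[round(float(turn\/n),2)])/' h.py
python3 - <<'E'
from h import *
plan(.4427,.234,.24,4.8)
E
```

```text
t 1.15 p [ 0.3471 -0.0404  0.2383] h 10.49 F [ 0.8  -0.55  0.8 ] op 0.0881 n 8
[0.018, -0.0315, -0.0002, 0.71]
[0.0176, -0.0318, -0.0002, 0.71]
[0.0172, -0.032, -0.0002, 0.71]
[0.0168, -0.0322, -0.0002, 0.71]
[0.0164, -0.0324, -0.0002, 0.71]
[0.016, -0.0326, -0.0002, 0.71]
[0.0156, -0.0328, -0.0002, 0.71]
[0.0152, -0.033, -0.0002, 0.71]
```

Emit:
arm_command(steps=[0.018, -0.0315, 0, 0.71, 0.0176, -0.0318, 0, 0.71, 0.0172, -0.032, 0, 0.71, 0.0168, -0.0322, 0, 0.71, 0.0164, -0.0324, 0, 0.71, 0.016, -0.0326, 0, 0.71, 0.0156, -0.0328, 0, 0.71, 0.0152, -0.033, 0, 0.71, 0, 0, 0, 0])

```text
time: 1.9
tcp_pos: [0.4438, 0.2556, 0.2385]
eef_rot: [0.999, 0.042, 0.001, -0.002]
ft_force: [-0.0, 0.5, 0.6]
opening: 0.0884
```

Run:
```python
from h import *
plan(.4427,.234,.24,4.8)
ci=camera_info("wrist"); im,d=get_image("wrist"); cv2.imwrite("pics/w1.png",im); W=cloud(ci,d); np.savez("w1.npz",W=W,im=im)
m=(np.hypot(W[...,0]-.4427,W[...,1]-.234)<.09)&(W[...,2]>.12)&(W[...,2]<.2); P=W[m]
print(len(P))
if len(P):
    t=P[P[:,2]>.178]; print(t.mean(0),t.min(0),t.max(0))
    c=P.mean(0);w,v=np.linalg.eigh(np.cov(P[:,:2].T));print(c,np.degrees(np.arctan2(v[1,1],v[0,1])))
```

```text
t 1.9 p [0.4438 0.2556 0.2385] h 4.85 F [-0.03  0.49  0.58] op 0.0884 n 1
[-0.0029, 0.0214, -0.0015, 0.05]
2156
[0.44207047 0.23685148 0.18384968] [0.4369483  0.23047725 0.17802693] [0.44601245 0.24273356 0.18646061]
[0.4422437  0.2360095  0.14703974] 94.54445669248595
```

View pics/w1.png

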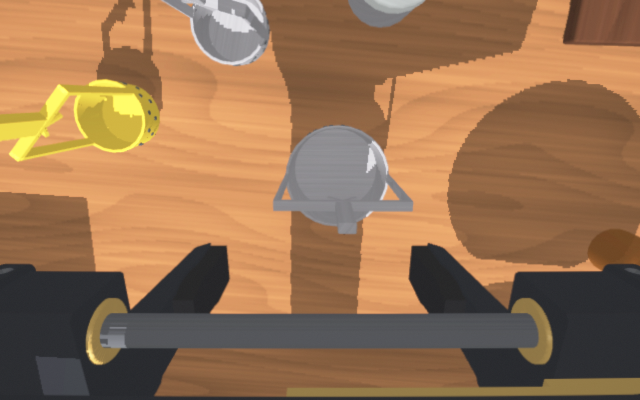

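Emit:
arm_command(steps=[-0.003, 0.014, 0, 0.2, 0, 0.003, 0, 0, 0, 0, 0.02, 0, 0, 0, 0.02, 0, 0, 0, 0.01, 0, 0, 0, 0, 0])

```text
time: 2.45
tcp_pos: [0.4405, 0.2275, 0.1878]
eef_rot: [0.999, 0.037, 0.001, -0.001]
ft_force: [-0.7, 0.2, -0.3]
opening: 0.0882
```

Run:
```python
from h import *
plan(.4422,.2362,.147,4.6)
```

```text
t 2.45 p [0.4405 0.2275 0.1878] h 4.3 F [-0.74  0.16 -0.33] op 0.0882 n 2
[0.0012, -0.0043, 0.0204, -0.15]
[0.0012, -0.0043, 0.0204, -0.15]
```

Emit:
arm_command(steps=[0.001, -0.006, 0.015, -0.1, 0.0005, 0, 0.015, 0, 0, 0, 0.005, 0, 0, 0, 0, 0])

```text
time: 2.78
tcp_pos: [0.4425, 0.2288, 0.155]
eef_rot: [0.999, 0.035, 0.003, -0.001]
ft_force: [-0.2, 0.2, 0.5]
opening: 0.0882
```

Run:
```python
from h import *
plan(.4422,.2362,.147,4.6)
```

```text
t 2.78 p [0.4425 0.2288 0.155 ] h 4.0 F [-0.2   0.23  0.48] op 0.0882 n 1
[0.0002, -0.0074, 0.008, -0.6]
```

Emit:
arm_command(steps=[0, -0.007, 0.007, -0.4, 0, 0, 0, 0, 0, 0, 0, 0])

```text
time: 3.03
tcp_pos: [0.4429, 0.2353, 0.1499]
eef_rot: [0.999, 0.038, 0.004, -0.001]
ft_force: [-0.2, 0.8, 0.7]
opening: 0.0883
```

Run:
```python
from h import *
plan(.4422,.2362,.147,4.6)
```

```text
t 3.03 p [0.4429 0.2353 0.1499] h 4.32 F [-0.22  0.84  0.72] op 0.0883 n 1
[-0.0007, -0.001, 0.0029, -0.28]
```

Emit:
arm_command(steps=[0, -0.001, 0.0025, -0.3, 0, 0, 0, 0, 0, 0, 0, 0, 0, 0, 0, 0, 0, 0, 0, 0, 0, 0, 0, 0], jaw=0, newtons=30)

```text
time: 3.53
tcp_pos: [0.4433, 0.2367, 0.1487]
eef_rot: [0.999, 0.041, 0.006, -0.002]
ft_force: [-0.2, -0.1, 0.0]
opening: 0.0502
```

Run:
```python
from h import *
plan(.4422,.2362,.147,4.6); print(get_obs()['eef_rot'])
```

```text
t 3.53 p [0.4433 0.2367 0.1487] h 4.7 F [-0.19 -0.07  0.04] op 0.0502 n 1
[-0.0012, 0.0004, 0.0017, 0.1]
[ 0.99914097  0.04103096  0.00557893 -0.00163047]
```

Emit:
arm_command(steps=[-0.001, 0, 0.001, 0, 0, 0, 0, 0, 0, 0, 0, 0, 0, 0, 0, 0, 0, 0, 0, 0, 0, 0, 0, 0, 0, 0, 0, 0])

```text
time: 4.12
tcp_pos: [0.4422, 0.2366, 0.1476]
eef_rot: [0.999, 0.041, 0.006, -0.002]
ft_force: [0.1, -0.4, 0.5]
opening: 0.0112
```

Run:
```python
from h import *
plan(.4422,.2362,.147,4.6); print(get_obs()['eef_rot'],get_obs()['joint_positions'])
```

```text
t 4.12 p [0.4422 0.2366 0.1476] h 4.7 F [ 0.09 -0.36  0.49] op 0.0112 n 1
[-0.0, 0.0004, 0.0006, 0.1]
[ 0.99914278  0.04099443  0.00551885 -0.00164721] [2.56867277e-01 3.49750315e-01 1.70112314e+00 9.68469941e-04
 1.07923216e+00 1.74519818e+00]
```

Emit:
arm_command(steps=[0, 0, -0.008, 0, 0, 0, -0.016, 0, 0, 0, -0.022, 0, 0, 0, -0.022, 0, 0, 0.006, -0.02, 0, 0, 0.015, -0.012, 0, 0.001, 0.025, -0.006, 0, 0.001, 0.03, 0, 0, 0.001, 0.032, 0, 0.2, 0.001, 0.032, 0, 0.2, 0.001, 0.032, 0, 0.2, 0.001, 0.032, 0, 0.2])

```text
time: 5.12
tcp_pos: [0.4617, 0.0298, 0.264]
eef_rot: [0.999, 0.039, 0.006, -0.001]
ft_force: [-0.4, 0.2, -1.1]
opening: 0.0114
```

Run:
```python
from h import *
plan(.455,-.053,.245,3.75,.03)
```

```text
t 5.12 p [0.4617 0.0298 0.264 ] h 4.45 F [-0.36  0.19 -1.13] op 0.0114 n 3
[-0.0044, 0.0273, 0.0063, 0.23]
[-0.0043, 0.0273, 0.0063, 0.23]
[-0.0042, 0.0274, 0.0063, 0.23]
```

Emit:
arm_command(steps=[-0.004, 0.026, 0.005, 0.2, -0.004, 0.02, 0.005, 0.2, -0.003, 0.012, 0.004, 0.2, 0, 0.005, 0.002, 0, 0, 0, 0, 0, 0, 0, 0, 0])

```text
time: 5.62
tcp_pos: [0.4551, -0.0421, 0.25]
eef_rot: [1.0, 0.03, 0.007, -0.001]
ft_force: [0.4, 0.3, -0.9]
opening: 0.0115
```

Run:
```python
from h import *
plan(.455,-.053,.245,3.75,.03)
for n in ["scene","top"]:
    im,d=get_image(n); cv2.imwrite(f"pics/{n}1.png",im); np.savez(f"{n}1.npz",im=im,d=d)
```

```text
t 5.62 p [ 0.4551 -0.0421  0.25  ] h 3.39 F [ 0.38  0.28 -0.85] op 0.0115 n 1
[-0.0008, 0.0108, 0.005, -0.36]
```

View pics/scene1.png

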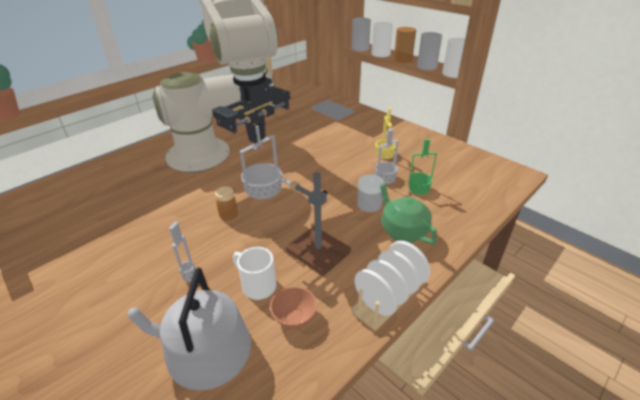

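Emit:
arm_command(steps=[0, 0.009, 0.004, -0.3, 0, 0, 0, 0, 0.01, 0, 0.002, 0, 0.02, 0, 0.001, 0, 0.022, 0, 0, 0, 0.02, 0, 0, 0, 0.012, 0, 0, 0, 0.004, 0, 0, 0, 0, 0, 0, 0, 0, 0, 0, 0])

```text
time: 6.55
tcp_pos: [0.5511, -0.0411, 0.2424]
eef_rot: [0.999, 0.036, 0.008, -0.001]
ft_force: [-0.1, 0.4, -1.2]
opening: 0.0116
```

Run:
```python
from h import *
plan(.577,-.0453,.2,3.75,.03)
```

```text
t 6.55 p [ 0.5511 -0.0411  0.2424] h 4.07 F [-0.11  0.41 -1.19] op 0.0116 n 2
[0.0128, 0.003, 0.0212, 0.16]
[0.0128, 0.003, 0.0212, 0.16]
```

Emit:
arm_command(steps=[0.012, 0.003, 0.01, 0.2, 0.01, 0.002, 0.01, 0.1, 0.002, 0, 0.003, 0, 0, 0, 0, 0, 0, 0, 0, 0])

```text
time: 6.97
tcp_pos: [0.5743, -0.0441, 0.22]
eef_rot: [0.999, 0.033, 0.007, -0.001]
ft_force: [-0.7, 0.4, -0.9]
opening: 0.0115
```

Run:
```python
from h import *
plan(.577,-.0453,.2,3.75,.03)
for n in ["scene","top"]:
    ci=camera_info(n);im,d=get_image(n); cv2.imwrite(f"pics/{n}2.png",im); W=cloud(ci,d);np.savez(f"{n}2.npz",im=im,d=d,W=W)
    x,y,z=np.moveaxis(W,-1,0)
    m=(abs(x-.577)<.02)&(abs(y+.045)<.06)&(z>.13)&(z<.21)
    for a in np.arange(-.11,.02,.01):
        k=m&(y>a)&(y<=a+.01)
        if k.sum(): print(n,'y%.2f'%a,k.sum(),'x',x[k].mean().round(4),x[k].min().round(4),'z',z[k].min().round(4),z[k].max().round(4))
o=cv2.imread("pics/scene2.png")[120:220,220:370]; cv2.imwrite("pics/s2c.png",cv2.resize(o,None,fx=5,fy=5,interpolation=3))
```

```text
t 6.97 p [ 0.5743 -0.0441  0.22  ] h 3.76 F [-0.72  0.43 -0.87] op 0.0115 n 1
[0.0026, 0.0014, 0.02, 0.01]
scene y-0.11 1 x 0.5812 0.5812 z 0.1646 0.1646
scene y-0.10 90 x 0.5786 0.5728 z 0.1301 0.2098
scene y-0.09 11 x 0.5767 0.5714 z 0.2062 0.2099
scene y-0.08 10 x 0.5769 0.5716 z 0.2059 0.2096
scene y-0.07 9 x 0.5769 0.5728 z 0.205 0.2099
scene y-0.06 41 x 0.5826 0.5614 z 0.1713 0.2097
scene y-0.05 50 x 0.5765 0.5582 z 0.173 0.21
scene y-0.04 13 x 0.5804 0.5706 z 0.185 0.2098
scene y-0.03 7 x 0.5754 0.5726 z 0.2056 0.2093
scene y-0.02 6 x 0.5738 0.5683 z 0.2059 0.2095
scene y-0.01 6 x 0.5723 0.5669 z 0.2059 0.2094
scene y-0.00 75 x 0.572 0.5662 z 0.1336 0.2098
scene y0.01 2 x 0.5727 0.5723 z 0.1602 0.2054
```

View pics/s2c.png

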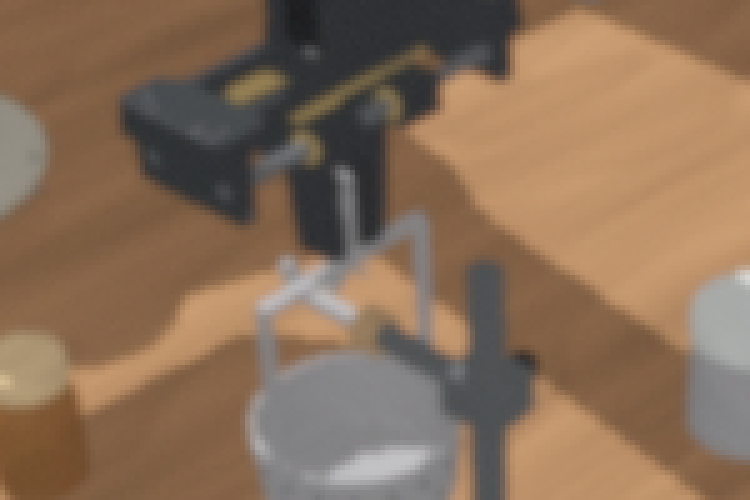

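Emit:
arm_command(steps=[0.002, 0.001, 0.008, 0, 0, 0, 0.005, 0, 0, 0, 0.001, 0, 0, 0, 0, 0, 0, 0, 0, 0])

```text
time: 7.48
tcp_pos: [0.5762, -0.045, 0.2063]
eef_rot: [0.999, 0.033, 0.009, -0.0]
ft_force: [0.3, 0.2, -0.6]
opening: 0.012
```

Emit:
arm_command(steps=[0, 0, 0.002, 0, 0, 0, 0, 0])

```text
time: 7.65
tcp_pos: [0.5762, -0.045, 0.2042]
eef_rot: [0.999, 0.033, 0.009, -0.0]
ft_force: [-1.4, 0.3, -1.8]
opening: 0.0115
```

Emit:
arm_command(steps=[0, 0, 0.002, 0, 0, 0, 0.002, 0, 0, 0, 0, 0])

```text
time: 7.9
tcp_pos: [0.5764, -0.045, 0.2]
eef_rot: [0.999, 0.033, 0.009, -0.0]
ft_force: [0.1, -0.0, -1.3]
opening: 0.0118
```

Emit:
arm_command(steps=[0, 0, 0.001, 0, 0, 0, 0, 0])

```text
time: 8.07
tcp_pos: [0.5764, -0.045, 0.1989]
eef_rot: [0.999, 0.033, 0.009, -0.0]
ft_force: [-0.3, -1.2, -2.9]
opening: 0.0117
```

Emit:
arm_command(steps=[0, 0, 0.001, 0, 0, 0, 0, 0])

```text
time: 8.23
tcp_pos: [0.5765, -0.0449, 0.198]
eef_rot: [0.999, 0.033, 0.009, -0.0]
ft_force: [-0.1, 1.3, -0.5]
opening: 0.0113
```

Emit:
arm_command(steps=[0, 0, 0.001, 0, 0, 0, 0, 0])

```text
time: 8.4
tcp_pos: [0.5767, -0.0448, 0.1974]
eef_rot: [0.999, 0.033, 0.009, -0.0]
ft_force: [-0.9, 0.5, 0.4]
opening: 0.0114
```

Emit:
arm_command(steps=[0, 0, 0.001, 0, 0, 0, 0, 0])

```text
time: 8.57
tcp_pos: [0.5769, -0.0446, 0.1969]
eef_rot: [0.999, 0.033, 0.01, -0.0]
ft_force: [-1.4, 0.0, 1.9]
opening: 0.0113
```

Emit:
arm_command(steps=[0, 0, 0.0007, 0, 0, 0, 0, 0])

```text
time: 8.73
tcp_pos: [0.577, -0.0445, 0.1965]
eef_rot: [0.999, 0.033, 0.01, -0.0]
ft_force: [-0.8, 1.2, 1.2]
opening: 0.0117
```

Emit:
arm_command(steps=[0.002, 0, -0.0002, 0, 0.002, 0, 0, 0, 0, 0, 0, 0])

```text
time: 8.98
tcp_pos: [0.5809, -0.0438, 0.1966]
eef_rot: [0.999, 0.033, 0.009, -0.001]
ft_force: [-1.3, 2.1, 1.4]
opening: 0.0117
```

```bash
cat > look.py <<'E'
from h import *
import sys
tag=sys.argv[1]
plan(.5812,-.045,.2,3.75,.03)
out=[]
for n,(a,b,c,e) in [("scene",(250,140,340,210)),("top",(315,175,360,225))]:
    ci=camera_info(n);im,d=get_image(n); W=cloud(ci,d);np.savez(f"{n}{tag}.npz",im=im,d=d,W=W)
    cv2.imwrite(f"pics/{n}{tag}.png",im)
    cr=cv2.resize(im[b:e,a:c],None,fx=6,fy=6,interpolation=3); out.append(cr[:420])
H=max(o.shape[0] for o in out)
cv2.imwrite(f"pics/look{tag}.png",cv2.resize(np.hstack([cv2.copyMakeBorder(o,0,H-o.shape[0],0,5,0) for o in out]),None,fx=.95,fy=.95))
E
python3 look.py 3
```

```text
t 8.98 p [ 0.5809 -0.0438  0.1966] h 3.78 F [-1.3   2.08  1.36] op 0.0117 n 1
[0.0002, 0.0012, -0.0034, 0.03]
```

View pics/look3.png

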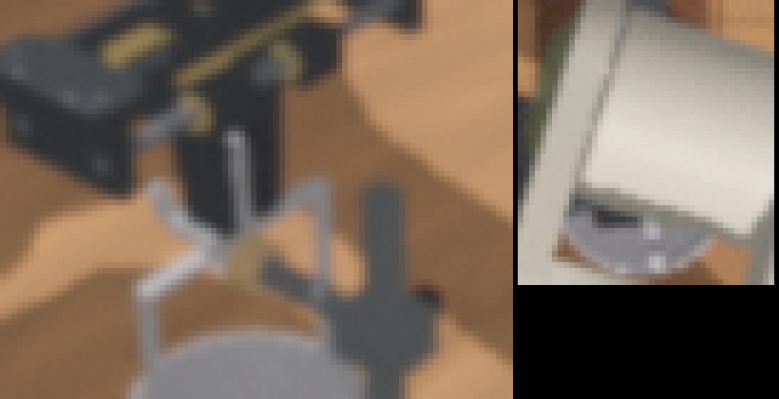

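Emit:
arm_command(steps=[0.001, -0.0006, 0, 0, 0.001, 0, 0, 0, 0, 0, 0, 0])

```text
time: 9.33
tcp_pos: [0.5824, -0.0433, 0.1962]
eef_rot: [0.999, 0.033, 0.009, -0.001]
ft_force: [-1.3, 0.9, 0.9]
opening: 0.0115
```

Run:
```python
from h import *
plan(.5812,-.045,.2,3.75,.03)
n="scene";ci=camera_info(n);o=np.load("scene3.npz");W=o['W'];im=o['im']
x,y,z=np.moveaxis(W,-1,0)
m=(abs(x-.577)<.025)&(abs(y+.045)<.06)&(z>.13)&(z<.20)
for a in np.arange(-.11,.02,.01):
    k=m&(y>a)&(y<=a+.01)
    if k.sum(): print(n,'y%.2f'%a,k.sum(),'x',x[k].mean().round(4),x[k].min().round(4),x[k].max().round(4),'z',z[k].min().round(4),z[k].max().round(4))
# cork colours
hsv=cv2.cvtColor(im,cv2.COLOR_BGR2HSV); k=m&(hsv[...,1]>80)&(abs(y+.045)<.02); P=W[k]; print(len(P),P.mean(0),P.min(0),P.max(0))
```

```text
t 9.33 p [ 0.5824 -0.0433  0.1962] h 3.78 F [-1.28  0.87  0.9 ] op 0.0115 n 1
[-0.0013, 0.0016, -0.0038, 0.03]
scene y-0.10 67 x 0.5851 0.5798 0.5901 z 0.1304 0.1878
scene y-0.09 14 x 0.5846 0.5803 0.588 z 0.1827 0.1869
scene y-0.08 13 x 0.5832 0.5782 0.587 z 0.1812 0.1879
scene y-0.07 15 x 0.584 0.5771 0.5924 z 0.1841 0.1978
scene y-0.06 52 x 0.5888 0.5544 0.6013 z 0.1701 0.1999
scene y-0.05 54 x 0.5846 0.5523 0.6017 z 0.1639 0.1977
scene y-0.04 28 x 0.5894 0.5779 0.601 z 0.1763 0.1992
scene y-0.03 9 x 0.5846 0.5808 0.5901 z 0.1834 0.1988
scene y-0.02 9 x 0.581 0.5759 0.5852 z 0.1834 0.1878
scene y-0.01 9 x 0.5793 0.575 0.5833 z 0.1848 0.1871
scene y-0.00 56 x 0.5783 0.5723 0.5829 z 0.1338 0.1874
scene y0.01 2 x 0.5802 0.5799 0.5804 z 0.1387 0.1484
53 [ 0.59508986 -0.0473573   0.17982672] [ 0.58661696 -0.05554594  0.16387368] [ 0.60134143 -0.03229531  0.18756928]
```

Emit:
arm_command(steps=[0.0012, 0, 0, 0, 0, 0, 0, 0, 0, 0, 0, 0])

```text
time: 9.58
tcp_pos: [0.5834, -0.0432, 0.1962]
eef_rot: [0.999, 0.033, 0.008, -0.001]
ft_force: [-2.0, 0.4, 1.0]
opening: 0.0113
```

Emit:
arm_command(steps=[0, 0, 0, 0, 0, 0, 0, 0, 0, 0, 0, 0, 0, 0, 0, 0], jaw=0.5)

```text
time: 9.92
tcp_pos: [0.5844, -0.0438, 0.1963]
eef_rot: [0.999, 0.033, 0.01, -0.0]
ft_force: [-0.1, -0.3, 0.2]
opening: 0.0359
```

```bash
python3 look.py 4
python3 - <<'E'
from h import *
n="scene";ci=camera_info(n);o=np.load("scene4.npz");W=o['W'];im=o['im']
x,y,z=np.moveaxis(W,-1,0)
m=(abs(x-.577)<.025)&(abs(y+.045)<.06)&(z>.13)&(z<.20)
for a in np.arange(-.11,.02,.01):
    k=m&(y>a)&(y<=a+.01)
    if k.sum(): print(n,'y%.2f'%a,k.sum(),'x',x[k].mean().round(4),x[k].min().round(4),x[k].max().round(4),'z',z[k].min().round(4),z[k].max().round(4))
E
```

```text
t 9.92 p [ 0.5844 -0.0438  0.1963] h 3.77 F [-0.08 -0.27  0.2 ] op 0.0359 n 1
[-0.0033, 0.001, -0.0037, 0.02]
scene y-0.10 66 x 0.5863 0.5812 0.5909 z 0.1303 0.1873
scene y-0.09 12 x 0.5863 0.582 0.5891 z 0.1809 0.1871
scene y-0.08 15 x 0.5874 0.5809 0.5972 z 0.1816 0.1998
scene y-0.07 15 x 0.5871 0.5803 0.5973 z 0.1819 0.1988
scene y-0.06 40 x 0.591 0.5806 0.6011 z 0.168 0.1973
scene y-0.05 57 x 0.5916 0.5802 0.6018 z 0.1648 0.1995
scene y-0.04 18 x 0.5902 0.5795 0.6015 z 0.1775 0.1955
scene y-0.03 22 x 0.5839 0.5764 0.5927 z 0.1818 0.1996
scene y-0.02 9 x 0.585 0.5754 0.5936 z 0.1804 0.1986
scene y-0.01 5 x 0.5815 0.5806 0.5823 z 0.1819 0.1856
scene y-0.00 45 x 0.5791 0.5741 0.5844 z 0.1318 0.1884
scene y0.01 13 x 0.5798 0.5743 0.5819 z 0.1328 0.1852
```

View pics/look4.png

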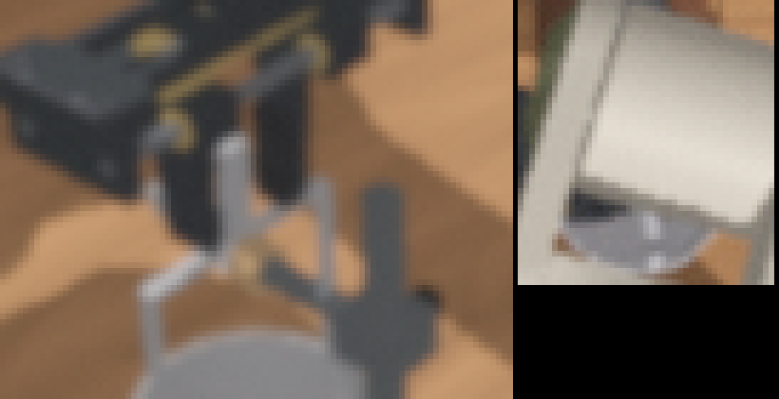

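Emit:
arm_command(steps=[0, 0, -0.006, 0, 0, 0, -0.015, 0, 0, 0, -0.02, 0, 0, 0, -0.015, 0, 0, -0.006, -0.004, 0.5, 0, -0.02, 0, 1, 0, -0.03, 0, 1.5, -0.001, -0.035, 0, 1.5, -0.002, -0.036, 0, 1.5, -0.003, -0.037, 0, 1.5, -0.003, -0.037, 0, 1.5, -0.004, -0.037, 0, 1.5], jaw=0.8)

```text
time: 11.02
tcp_pos: [0.5756, 0.1998, 0.2596]
eef_rot: [0.997, -0.07, 0.01, -0.0]
ft_force: [0.5, 0.2, 0.7]
opening: 0.0705
```

Run:
```python
from h import *
plan(.56,.351,.225,-10.5,.035)
```

```text
t 11.02 p [0.5756 0.1998 0.2596] h -8.03 F [0.48 0.25 0.65] op 0.0705 n 5
[-0.0073, -0.0295, 0.0069, 0.49]
[-0.0076, -0.0294, 0.0069, 0.49]
[-0.0078, -0.0294, 0.0069, 0.49]
[-0.0081, -0.0293, 0.0069, 0.49]
[-0.0083, -0.0292, 0.0069, 0.49]
```

Emit:
arm_command(steps=[-0.003, -0.03, 0.006, 0.5, -0.0035, -0.029, 0.007, 0.5, -0.004, -0.026, 0.007, 0.3, -0.004, -0.02, 0.005, 0, -0.002, -0.01, 0.002, 0, 0, -0.003, 0, 0, 0, 0, 0, 0, 0, 0, 0, 0])

```text
time: 11.68
tcp_pos: [0.5733, 0.334, 0.2294]
eef_rot: [0.997, -0.079, 0.009, -0.001]
ft_force: [-0.2, -0.6, -0.0]
opening: 0.0711
```

```bash
cat > wl.py <<'E'
from h import *
import sys
tag=sys.argv[1];cx,cy,h,zt=map(float,sys.argv[2:6])
plan(cx,cy,.2,0)
ci=camera_info("wrist"); im,d=get_image("wrist"); cv2.imwrite(f"pics/w{tag}.png",im); W=cloud(ci,d); np.savez(f"w{tag}.npz",W=W,im=im)
m=(np.hypot(W[...,0]-cx,W[...,1]-cy)<.06)&(W[...,2]>h)&(W[...,2]<.2); P=W[m]
t=P[P[:,2]>zt]; print(len(P),len(t))
for nm,Q in(('tabtop',t),('all',P)):
    w,v=np.linalg.eigh(np.cov(Q[:,:2].T)); a=np.degrees(np.arctan2(v[1,1],v[0,1]))%180
    r=v[:,1]; s=Q[:,:2]@r; print(nm,'mean',Q.mean(0).round(4),'z',Q[:,2].max().round(4),'ang',a.round(2),'heading',(a-90).round(2),'mid',(((s.min()+s.max())/2-s.mean())*r+Q[:,:2].mean(0)).round(4),'len',np.ptp(s).round(4))
E
python3 wl.py 5 .579 .351 .115 .165
```

```text
t 11.68 p [0.5733 0.334  0.2294] h -9.12 F [-0.2  -0.65 -0.02] op 0.0711 n 2
[0.0015, -0.0089, 0.0147, -4.56]
[0.0022, -0.0087, 0.0147, -4.56]
1765 473
tabtop mean [0.5791 0.3515 0.174 ] z 0.1774 ang 79.95 heading -10.05 mid [0.5791 0.3516] len 0.0177
all mean [0.5794 0.3516 0.1449] z 0.1774 ang 79.91 heading -10.09 mid [0.5794 0.3518] len 0.0721
```

View pics/w5.png

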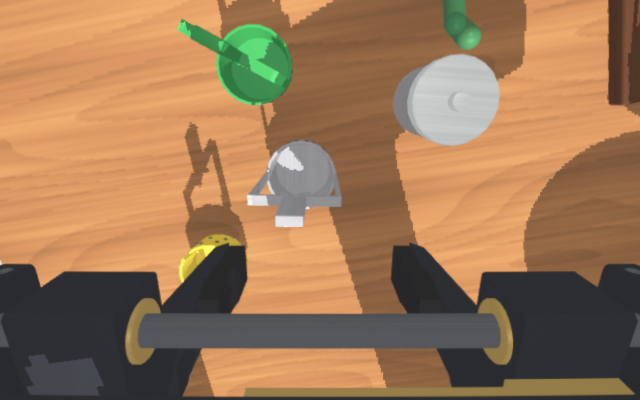

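Emit:
arm_command(steps=[0.003, -0.013, 0.008, 0.7, 0.001, -0.004, 0.016, 0.3, 0, 0, 0.02, 0, 0, 0, 0.016, 0, 0, 0, 0.008, 0, 0, 0, 0, 0, 0, 0, 0, 0])

```text
time: 12.32
tcp_pos: [0.5859, 0.3428, 0.1646]
eef_rot: [0.995, -0.094, 0.013, -0.002]
ft_force: [-0.0, -0.4, 0.2]
opening: 0.0705
```

Run:
```python
from h import *
plan(.5795,.3517,.1385,-10.1)
```

```text
t 12.32 p [0.5859 0.3428 0.1646] h -10.79 F [-0.04 -0.41  0.2 ] op 0.0705 n 1
[-0.0079, -0.0076, 0.0261, -0.69]
```

Emit:
arm_command(steps=[-0.006, -0.006, 0, -0.5, -0.001, -0.001, 0.01, 0, 0, 0, 0.01, 0, 0, 0, 0.003, 0, 0, 0, 0, 0, 0, 0, 0, 0])

```text
time: 12.82
tcp_pos: [0.5814, 0.3517, 0.1427]
eef_rot: [0.996, -0.089, 0.015, -0.003]
ft_force: [0.3, 0.1, 0.5]
opening: 0.0706
```

Run:
```python
from h import *
plan(.5795,.3517,.1385,-10.1);print(get_obs()['eef_rot'])
```

```text
t 12.82 p [0.5814 0.3517 0.1427] h -10.27 F [0.29 0.1  0.54] op 0.0706 n 1
[-0.0019, 0.0003, 0.0042, -0.17]
[ 0.99587477 -0.08943039  0.01505634 -0.00299361]
```

Emit:
arm_command(steps=[-0.002, 0, 0.004, 0, 0, 0, 0, 0, 0, 0, 0, 0, 0, 0, 0, 0, 0, 0, 0, 0, 0, 0, 0, 0, 0, 0, 0, 0, 0, 0, 0, 0, 0, 0, 0, 0, 0, 0, 0, 0], jaw=0, newtons=30)

```text
time: 13.65
tcp_pos: [0.5799, 0.352, 0.1393]
eef_rot: [0.996, -0.09, 0.016, -0.003]
ft_force: [0.1, -0.0, -0.7]
opening: 0.0171
```

Run:
```python
from h import *
plan(.5795,.3517,.1385,-10.1);print(get_obs()['eef_rot'])
```

```text
t 13.65 p [0.5799 0.352  0.1393] h -10.28 F [ 0.07 -0.02 -0.67] op 0.0171 n 1
[-0.0003, 0.0004, 0.0008, -0.18]
[ 0.99585361 -0.08952962  0.01579586 -0.00324546]
```

Emit:
arm_command(steps=[0, 0, -0.006, 0, 0, 0, -0.014, 0, 0, 0, -0.022, 0, 0, 0, -0.024, 0, -0.003, 0.006, -0.022, -0.5, -0.006, 0.016, -0.014, -1, -0.01, 0.025, -0.004, -1.3, -0.013, 0.03, 0, -1.3, -0.012, 0.032, 0, -1.3, -0.011, 0.032, 0, -1.3, -0.01, 0.032, 0, -1.3, -0.01, 0.032, 0, -1.3])

```text
time: 14.65
tcp_pos: [0.4767, 0.1529, 0.2479]
eef_rot: [1.0, -0.001, 0.016, -0.002]
ft_force: [1.2, -0.1, -0.4]
opening: 0.0175
```

Run:
```python
from h import *
plan(.455,-.0525,.25,3.75,.03);print(get_obs()['eef_rot'])
```

```text
t 14.65 p [0.4767 0.1529 0.2479] h -0.15 F [ 1.18 -0.13 -0.37] op 0.0175 n 7
[-0.003, 0.0294, -0.0003, -0.56]
[-0.0033, 0.0293, -0.0003, -0.56]
[-0.0036, 0.0293, -0.0003, -0.56]
[-0.0039, 0.0292, -0.0003, -0.56]
[-0.0042, 0.0292, -0.0003, -0.56]
[-0.0045, 0.0292, -0.0003, -0.56]
[-0.0047, 0.0291, -0.0003, -0.56]
[ 0.99986529 -0.00131489  0.01621945 -0.002144  ]
```

Emit:
arm_command(steps=[0, 0.03, 0, -0.5, 0, 0.03, 0, -0.5, -0.001, 0.03, 0, -0.5, -0.002, 0.028, 0, -0.5, -0.002, 0.024, 0, -0.4, -0.002, 0.018, 0, 0, -0.001, 0.01, 0, 0, 0, 0.004, 0, 0, 0, 0, 0, 0, 0, 0, 0, 0])

```text
time: 15.48
tcp_pos: [0.4679, -0.0339, 0.2521]
eef_rot: [1.0, 0.019, 0.019, -0.001]
ft_force: [-0.5, 0.2, -0.7]
opening: 0.0174
```

Run:
```python
from h import *
plan(.455,-.0525,.25,3.75,.03);print(get_obs()['eef_rot'])
```

```text
t 15.48 p [ 0.4679 -0.0339  0.2521] h 2.15 F [-0.46  0.23 -0.7 ] op 0.0174 n 1
[-0.0136, 0.0181, 0.0021, -1.6]
[ 9.99644654e-01  1.87359400e-02  1.89467997e-02 -7.41304636e-04]
```

Emit:
arm_command(steps=[-0.003, 0.012, 0.002, -1, 0, 0.003, 0, -0.4, 0, 0, 0, 0, 0, 0, 0, 0])

```text
time: 15.82
tcp_pos: [0.4659, -0.0464, 0.2504]
eef_rot: [0.999, 0.033, 0.019, -0.001]
ft_force: [0.4, 0.1, -1.0]
opening: 0.0177
```

```bash
python3 - <<'E'
from h import *
plan(.5712,-.0443,.247,3.75,.03);print(get_obs()['eef_rot'])
E
python3 look.py 6
```

```text
t 15.82 p [ 0.4659 -0.0464  0.2504] h 3.77 F [ 0.42  0.06 -1.  ] op 0.0177 n 4
[0.0263, 0.0012, 0.0009, 0.0]
[0.0263, 0.0012, 0.0009, 0.0]
[0.0263, 0.0012, 0.0009, 0.0]
[0.0263, 0.0012, 0.0009, 0.0]
[ 9.99274311e-01  3.28502826e-02  1.92590837e-02 -8.93555953e-04]
t 15.82 p [ 0.4659 -0.0464  0.2504] h 3.77 F [ 0.42  0.06 -1.  ] op 0.0177 n 5
[0.023, 0.0012, 0.0101, 0.0]
[0.023, 0.0012, 0.0101, 0.0]
[0.023, 0.0012, 0.0101, 0.0]
[0.023, 0.0012, 0.0101, 0.0]
[0.023, 0.0012, 0.0101, 0.0]
```

View pics/scene6.png

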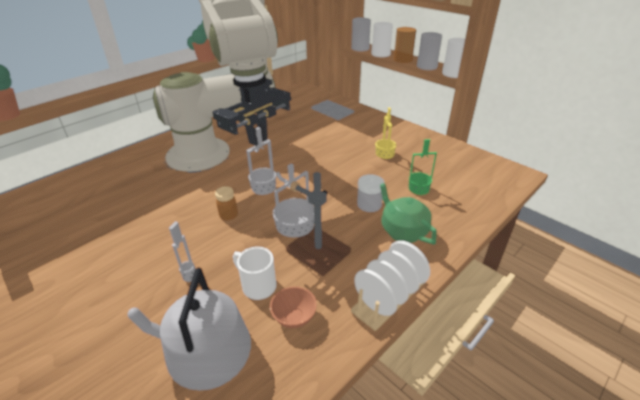

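```bash
cat > arch.py <<'E'
from h import *
import sys
tag=sys.argv[1]
a=np.radians(3.75); ex=np.array([np.cos(a),np.sin(a)]); ey=np.array([-np.sin(a),np.cos(a)]); O=np.array([.665,-.0385])
def bar(W,lab,d0,tol,zlo,zhi,half):
    q=W[...,:2]-O; s=q@ex; t=q@ey; z=W[...,2]
    m=(abs(s+d0)<tol)&(abs(t)<half)&(z>zlo)&(z<zhi)
    if m.sum()<5: print(lab,m.sum());return
    f=np.polyfit(t[m],s[m],1); r=s[m]-np.polyval(f,t[m])
    print(lab,m.sum(),'dist at t=0: %.4f'%-f[1],'yaw %.2f'%np.degrees(-f[0]),'s rng',(-s[m].max()).round(4),(-s[m].min()).round(4),'t rng',t[m].min().round(4),t[m].max().round(4),'res %.4f'%r.std(),'z',z[m].min().round(4),z[m].max().round(4))
if __name__=='__main__':
    p,h,o=st(); q=(p[:2]-O); print('tcp dist %.4f t %.4f'%(-q@ex,q@ey),'z',p[2].round(4))
E
python3 - <<'E'
import sys; sys.argv=['x','6']
from arch import *
p,h,o=st(); q=(p[:2]-O); print('tcp dist %.4f t %.4f'%(-q@ex,q@ey))
for n in("scene","top"):
    W=np.load(n+"6.npz")['W']
    bar(W,n+' large bar',.083,.013,.174,.189,.056)
    bar(W,n+' large tab',.083,.013,.195,.24,.015)
    bar(W,n+' med bar',-q@ex*-1 if 0 else .2,.03,.225,.245,.04)
E
```

```text
tcp dist 0.1992 t 0.0051
scene large bar 167 dist at t=0: 0.0811 yaw 0.11 s rng 0.0704 0.0888 t rng -0.0546 0.0546 res 0.0040 z 0.1748 0.1883
scene large tab 81 dist at t=0: 0.0813 yaw -7.81 s rng 0.0768 0.0877 t rng -0.007 0.0063 res 0.0026 z 0.1951 0.2332
scene med bar 111 dist at t=0: 0.1985 yaw -0.84 s rng 0.194 0.2065 t rng -0.0327 0.0395 res 0.0028 z 0.2251 0.2438
top large bar 91 dist at t=0: 0.0834 yaw 0.06 s rng 0.0704 0.0955 t rng -0.0539 0.0525 res 0.0054 z 0.1745 0.1889
top large tab 18 dist at t=0: 0.0851 yaw -4.38 s rng 0.0805 0.0884 t rng -0.0068 0.0053 res 0.0027 z 0.2012 0.2371
top med bar 0
```

Emit:
arm_command(steps=[0, 0.004, 0.001, 0, 0, 0, 0, 0, 0.01, 0, 0, 0, 0.02, 0, 0, 0, 0.02, 0, 0, 0, 0.016, 0, 0, 0, 0.008, 0, 0, 0, 0.002, 0, 0, 0, 0, 0, 0, 0, 0, 0, 0, 0])

```text
time: 16.75
tcp_pos: [0.5449, -0.0439, 0.2518]
eef_rot: [0.999, 0.033, 0.019, -0.001]
ft_force: [-0.3, 0.3, -1.6]
opening: 0.0172
```

```bash
python3 arch.py 0
```

```text
tcp dist 0.1202 t 0.0025 z 0.2518
```

Emit:
arm_command(steps=[0.01, 0.001, 0.001, 0, 0.01, 0.001, 0.001, 0, 0.003, 0, 0, 0, 0, 0, 0, 0, 0, 0, 0, 0])

```text
time: 17.17
tcp_pos: [0.5663, -0.0444, 0.2512]
eef_rot: [0.999, 0.033, 0.018, -0.001]
ft_force: [-0.3, 0.6, -1.5]
opening: 0.0177
```

```bash
python3 arch.py 0; python3 look.py 7;  python3 - <<'E'
import sys; sys.argv=['x','7']
from arch import *
p,h,o=st(); q=(p[:2]-O)
W=np.load("scene7.npz")['W']
bar(W,' large bar',.081,.013,.174,.189,.056)
za=p[2]-.0133
bar(W,' med bar',-q@ex,.015,za-.012,za+.004,.04)
E
```

```text
tcp dist 0.0989 t 0.0006 z 0.2512
t 17.17 p [ 0.5663 -0.0444  0.2512] h 3.74 F [-0.33  0.64 -1.46] op 0.0177 n 2
[0.0074, 0.0008, 0.0256, -0.01]
[0.0074, 0.0008, 0.0256, -0.01]
 large bar 172 dist at t=0: 0.0807 yaw 0.01 s rng 0.0681 0.0889 t rng -0.0537 0.0553 res 0.0044 z 0.1741 0.189
 med bar 118 dist at t=0: 0.0973 yaw -1.83 s rng 0.0846 0.105 t rng -0.0371 0.0358 res 0.0036 z 0.2261 0.2418
```

View pics/look7.png

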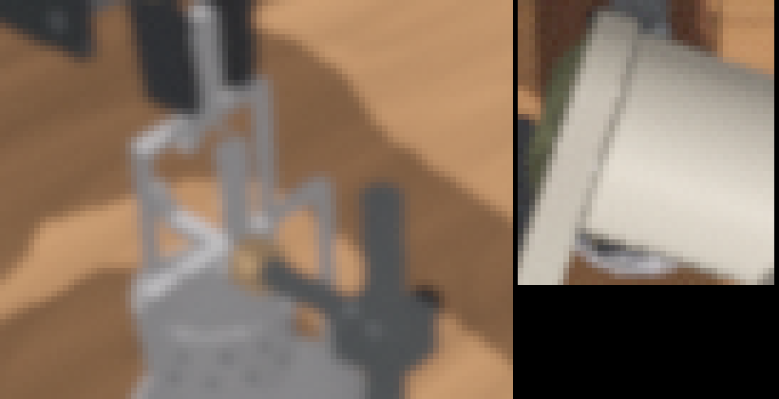

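Emit:
arm_command(steps=[0.005, 0, 0, 0, 0, 0, 0, 0, 0, 0, 0, 0])

```text
time: 17.52
tcp_pos: [0.571, -0.044, 0.252]
eef_rot: [0.999, 0.033, 0.019, -0.001]
ft_force: [1.4, -1.0, -0.4]
opening: 0.0176
```

Emit:
arm_command(steps=[-0.0002, 0, 0.005, 0, -0.0003, 0, 0.01, 0, -0.0003, 0, 0.01, 0, -0.0002, 0, 0.005, 0, 0, 0, 0, 0, 0, 0, 0, 0])

```text
time: 18.02
tcp_pos: [0.5705, -0.0438, 0.2175]
eef_rot: [0.999, 0.033, 0.018, -0.001]
ft_force: [-0.2, -0.5, -0.8]
opening: 0.0174
```

```bash
python3 arch.py 0; python3 look.py 8;  python3 - <<'E'
import sys; sys.argv=['x','7']
from arch import *
p,h,o=st(); q=(p[:2]-O)
W=np.load("scene8.npz")['W']
bar(W,' large bar',.081,.013,.174,.187,.056)
za=p[2]-.0133
bar(W,' med bar',-q@ex,.015,za-.01,za+.004,.04)
E
```

```text
tcp dist 0.0947 t 0.0009 z 0.2175
t 18.02 p [ 0.5705 -0.0438  0.2175] h 3.72 F [-0.19 -0.49 -0.79] op 0.0174 n 1
[0.0106, 0.0019, 0.0175, -0.03]
 large bar 164 dist at t=0: 0.0811 yaw -0.01 s rng 0.0681 0.0939 t rng -0.0545 0.0557 res 0.0050 z 0.174 0.1869
 med bar 105 dist at t=0: 0.0911 yaw -2.60 s rng 0.0796 0.0998 t rng -0.0382 0.0376 res 0.0053 z 0.1952 0.2087
```

View pics/look8.png

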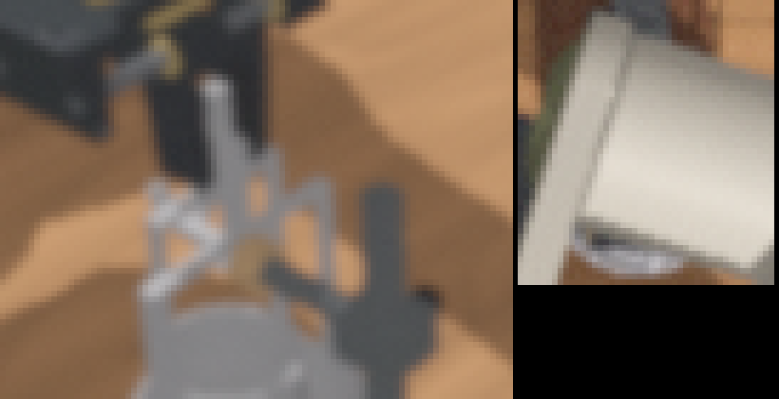

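Emit:
arm_command(steps=[0.001, 0.0004, 0.004, 0, -0.0002, 0, 0.005, 0, -0.0002, 0, 0.004, 0, 0, 0, 0.001, 0, 0, 0, 0, 0])

```text
time: 18.53
tcp_pos: [0.5723, -0.0443, 0.2034]
eef_rot: [0.999, 0.033, 0.019, -0.001]
ft_force: [0.2, -0.6, -1.6]
opening: 0.0175
```

Emit:
arm_command(steps=[0, 0, 0.002, 0, 0, 0, 0, 0])

```text
time: 18.7
tcp_pos: [0.5724, -0.0443, 0.2012]
eef_rot: [0.999, 0.033, 0.019, -0.001]
ft_force: [-0.5, -0.4, -0.7]
opening: 0.0177
```

Emit:
arm_command(steps=[0, 0, 0.0015, 0, 0, 0, 0.001, 0, 0, 0, 0, 0])

```text
time: 18.95
tcp_pos: [0.5726, -0.0444, 0.1987]
eef_rot: [0.999, 0.033, 0.019, -0.001]
ft_force: [0.0, 0.0, -0.5]
opening: 0.0177
```

Emit:
arm_command(steps=[0, 0, 0.001, 0, 0, 0, 0, 0])

```text
time: 19.12
tcp_pos: [0.5727, -0.0443, 0.1978]
eef_rot: [0.999, 0.033, 0.019, -0.001]
ft_force: [0.1, -0.1, -2.0]
opening: 0.0175
```

Emit:
arm_command(steps=[0, 0, 0.001, 0, 0, 0, 0, 0])

```text
time: 19.28
tcp_pos: [0.5729, -0.0442, 0.1971]
eef_rot: [0.999, 0.033, 0.02, -0.001]
ft_force: [-0.2, 0.5, 0.7]
opening: 0.0174
```

Emit:
arm_command(steps=[0, 0, 0.0008, 0, 0, 0, 0, 0])

```text
time: 19.45
tcp_pos: [0.573, -0.0441, 0.1967]
eef_rot: [0.999, 0.033, 0.02, -0.001]
ft_force: [0.5, 1.2, 1.0]
opening: 0.0173
```

Emit:
arm_command(steps=[0.0015, -0.0002, 0, 0, 0.0015, 0, 0, 0, 0, 0, 0, 0])

```text
time: 19.7
tcp_pos: [0.5755, -0.0435, 0.1966]
eef_rot: [0.999, 0.033, 0.019, -0.001]
ft_force: [-1.4, 0.6, 0.7]
opening: 0.0174
```

```bash
python3 arch.py 0; python3 look.py 9
```

```text
tcp dist 0.0896 t 0.0009 z 0.1966
t 19.7 p [ 0.5755 -0.0435  0.1966] h 3.75 F [-1.39  0.55  0.73] op 0.0174 n 1
[0.0056, 0.0019, -0.0034, -0.0]
```

View pics/look9.png

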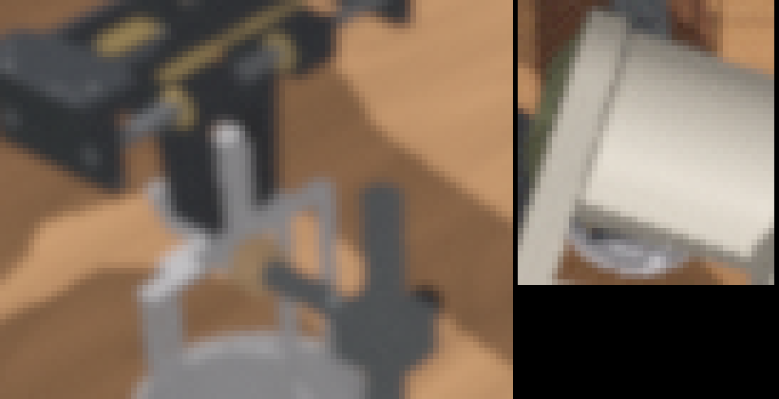

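Emit:
arm_command(steps=[0.001, -0.0002, 0, 0, 0.001, 0, 0, 0, 0, 0, 0, 0])

```text
time: 20.05
tcp_pos: [0.5769, -0.0434, 0.1965]
eef_rot: [0.999, 0.033, 0.018, -0.001]
ft_force: [-2.8, 1.3, 1.4]
opening: 0.0175
```

```bash
python3 arch.py 0;python3 look.py 10
python3 - <<'E'
import sys; sys.argv=['x','7']
from arch import *
for t in ('8','9','10'):
    W=np.load(f"scene{t}.npz")['W']
    q=W[...,:2]-O; s=q@ex; tt=q@ey; z=W[...,2]
    # uprights: large at |t|~.05, medium at |t|~.032, z .13-.17
    for lab,lo,hi in (('L-',-.056,-.042),('L+',.042,.056),('M-',-.038,-.024),('M+',.024,.038)):
        m=(tt>lo)&(tt<hi)&(z>.12)&(z<.172)&(s<-.06)&(s>-.12)
        if m.sum(): print(t,lab,m.sum(),'dist med %.4f min %.4f max %.4f'%(-np.median(s[m]),-s[m].max(),-s[m].min()))
E
```

```text
tcp dist 0.0883 t 0.0009 z 0.1965
t 20.05 p [ 0.5769 -0.0434  0.1965] h 3.74 F [-2.78  1.35  1.36] op 0.0175 n 1
[0.0042, 0.0019, -0.0035, -0.01]
8 L- 53 dist med 0.0817 min 0.0778 max 0.0882
8 L+ 38 dist med 0.0824 min 0.0789 max 0.0868
8 M- 35 dist med 0.0926 min 0.0902 max 0.0967
8 M+ 17 dist med 0.0940 min 0.0899 max 0.0988
9 L- 52 dist med 0.0812 min 0.0771 max 0.0875
9 L+ 37 dist med 0.0820 min 0.0767 max 0.0867
9 M- 49 dist med 0.0888 min 0.0849 max 0.0950
9 M+ 24 dist med 0.0887 min 0.0844 max 0.0942
10 L- 51 dist med 0.0791 min 0.0761 max 0.0852
10 L+ 39 dist med 0.0811 min 0.0751 max 0.0863
10 M- 50 dist med 0.0880 min 0.0832 max 0.0944
10 M+ 24 dist med 0.0876 min 0.0847 max 0.0967
```

Emit:
arm_command(steps=[-0.0007, 0.0003, 0, 0, 0, 0, 0, 0, 0, 0, 0, 0])

```text
time: 20.4
tcp_pos: [0.5767, -0.0434, 0.1967]
eef_rot: [0.999, 0.033, 0.019, -0.001]
ft_force: [-2.6, 0.8, 1.1]
opening: 0.0174
```

Emit:
arm_command(steps=[0, 0, 0, 0, 0, 0, 0, 0, 0, 0, 0, 0], jaw=0.5)

```text
time: 20.65
tcp_pos: [0.5776, -0.0438, 0.197]
eef_rot: [0.999, 0.033, 0.02, -0.001]
ft_force: [0.4, -0.3, -0.5]
opening: 0.0357
```

```bash
cat > up.py <<'E'
import sys
from arch import *
for t in sys.argv[1:]:
    W=np.load(f"scene{t}.npz")['W']
    q=W[...,:2]-O; s=q@ex; tt=q@ey; z=W[...,2]
    for lab,lo,hi in (('L-',-.056,-.042),('L+',.042,.056),('M-',-.038,-.024),('M+',.024,.038),('S-',-.018,-.006),('S+',.006,.018)):
        m=(tt>lo)&(tt<hi)&(z>.12)&(z<.17)&(s<-.06)&(s>-.12)
        if m.sum(): print(t,lab,m.sum(),'dist med %.4f min %.4f max %.4f'%(-np.median(s[m]),-s[m].max(),-s[m].min()))
E
python3 look.py 11; python3 up.py 11
```

```text
t 20.65 p [ 0.5776 -0.0438  0.197 ] h 3.73 F [ 0.42 -0.3  -0.55] op 0.0357 n 1
[0.0035, 0.0015, -0.003, -0.02]
11 L- 50 dist med 0.0807 min 0.0772 max 0.0864
11 L+ 38 dist med 0.0820 min 0.0761 max 0.0881
11 M- 49 dist med 0.0895 min 0.0852 max 0.0953
11 M+ 21 dist med 0.0886 min 0.0846 max 0.0965
11 S- 4 dist med 0.0706 min 0.0659 max 0.0772
```

View pics/look11.png

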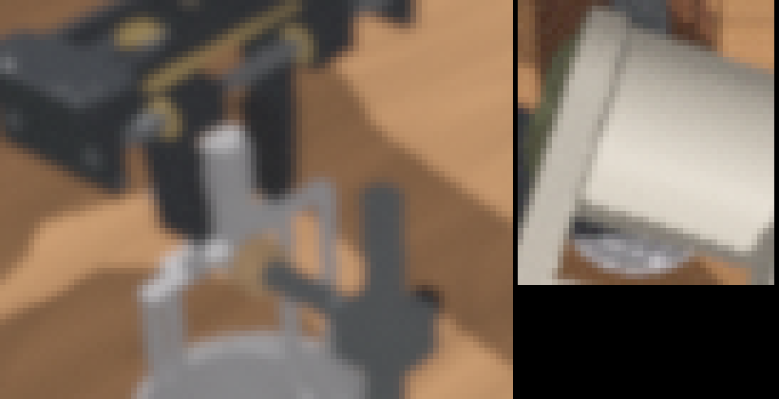

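Emit:
arm_command(steps=[-0.0002, 0, -0.006, 0, -0.0004, 0, -0.015, 0, -0.0006, 0, -0.02, 0, -0.0005, 0, -0.015, 0, -0.002, 0.006, -0.004, -0.5, -0.005, 0.02, 0, -1, -0.007, 0.028, 0, -1.5, -0.007, 0.031, 0, -1.8, -0.007, 0.031, 0, -1.8, -0.007, 0.031, 0, -1.8, -0.007, 0.03, 0, -1.8, -0.007, 0.028, 0, -1.8], jaw=0.8)

```text
time: 21.75
tcp_pos: [0.556, -0.2599, 0.26]
eef_rot: [0.989, 0.147, 0.021, 0.002]
ft_force: [0.5, 0.9, -0.1]
opening: 0.0709
```

Run:
```python
from h import *
plan(.50,-.317,.225,24,.03);print(get_obs()['eef_rot'])
```

```text
t 21.75 p [ 0.556  -0.2599  0.26  ] h 16.92 F [ 0.47  0.89 -0.08] op 0.0709 n 3
[-0.0234, 0.0128, 0.0117, -2.36]
[-0.0239, 0.0118, 0.0117, -2.36]
[-0.0244, 0.0108, 0.0117, -2.36]
[0.98890597 0.14699517 0.02131225 0.00178561]
```

Emit:
arm_command(steps=[-0.015, 0.015, 0.006, -2, -0.02, 0.01, 0.01, -2, -0.02, 0.004, 0.01, -1.5, -0.012, 0, 0.004, -0.5, -0.004, 0, 0, 0, 0, 0, 0, 0, 0, 0, 0, 0])

```text
time: 22.33
tcp_pos: [0.4942, -0.3228, 0.2233]
eef_rot: [0.98, 0.199, 0.02, 0.003]
ft_force: [0.0, -0.2, 0.6]
opening: 0.0707
```

```bash
python3 wl.py 12 .5 -.317 .108 .15; python3 -c "
from h import *
print(get_obs()['eef_rot'])"
```

```text
t 22.33 p [ 0.4942 -0.3228  0.2233] h 22.97 F [ 0.03 -0.25  0.61] op 0.0707 n 4
[0.0019, -0.0008, 0.0058, 5.74]
[0.0018, -0.001, 0.0058, 5.74]
[0.0017, -0.0011, 0.0058, 5.74]
[0.0016, -0.0013, 0.0058, 5.74]
1252 667
tabtop mean [ 0.4998 -0.3173  0.1639] z 0.1685 ang 116.03 heading 26.03 mid [ 0.4998 -0.3172] len 0.0236
all mean [ 0.5005 -0.317   0.1472] z 0.1685 ang 115.63 heading 25.63 mid [ 0.5004 -0.3168] len 0.0357
[0.97976099 0.19908544 0.02057704 0.00315806]
```

View pics/w12.png

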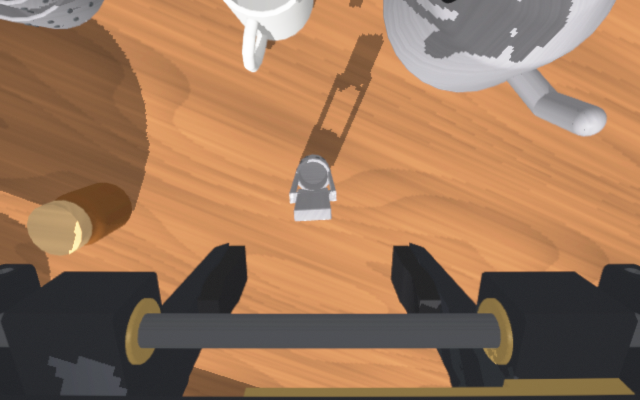

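Emit:
arm_command(steps=[0.003, -0.003, 0.005, -1.6, 0.0007, -0.0007, 0.015, -0.7, 0, 0, 0.02, 0, 0, 0, 0.018, 0, 0, 0, 0.01, 0, 0, 0, 0.002, 0, 0, 0, 0, 0, 0, 0, 0, 0])

```text
time: 23.05
tcp_pos: [0.5051, -0.3135, 0.1529]
eef_rot: [0.974, 0.227, 0.023, 0.006]
ft_force: [-0.6, 0.7, 0.0]
opening: 0.0703
```

Run:
```python
from h import *
plan(.5003,-.317,.1295,25.8,.03);print(get_obs()['eef_rot'])
```

```text
t 23.05 p [ 0.5051 -0.3135  0.1529] h 26.27 F [-0.63  0.7   0.  ] op 0.0703 n 1
[-0.0059, 0.001, 0.0234, 0.47]
[0.97362411 0.22693823 0.02273772 0.0061756 ]
```

Emit:
arm_command(steps=[-0.005, 0.0008, 0.003, 0.3, -0.0012, 0, 0.009, 0, -0.0004, 0, 0.008, 0, 0, 0, 0.002, 0, 0, 0, 0, 0, 0, 0, 0, 0])

```text
time: 23.55
tcp_pos: [0.5008, -0.3184, 0.1309]
eef_rot: [0.974, 0.224, 0.024, 0.008]
ft_force: [-0.4, -0.6, -0.4]
opening: 0.0706
```

Run:
```python
from h import *
plan(.5003,-.317,.1295,25.8,.03);print(get_obs()['eef_rot'])
```

```text
t 23.55 p [ 0.5008 -0.3184  0.1309] h 25.96 F [-0.43 -0.64 -0.4 ] op 0.0706 n 1
[0.0002, -0.0015, 0.0014, 0.16]
[0.97421179 0.22422532 0.02390896 0.00792239]
```

Emit:
arm_command(steps=[0.0005, -0.0015, 0.0012, 0, 0, 0, 0, 0, 0, 0, 0, 0, 0, 0, 0, 0, 0, 0, 0, 0, 0, 0, 0, 0, 0, 0, 0, 0, 0, 0, 0, 0, 0, 0, 0, 0], jaw=0, newtons=30)

```text
time: 24.3
tcp_pos: [0.5011, -0.3169, 0.1305]
eef_rot: [0.974, 0.224, 0.024, 0.009]
ft_force: [0.1, 0.1, -0.9]
opening: 0.0231
```

Run:
```python
from h import *
plan(.5003,-.317,.1295,25.8,.03);print(get_obs()['eef_rot'])
plan(.468,-.0508,.24,3.75,.03)
```

```text
t 24.3 p [ 0.5011 -0.3169  0.1305] h 25.97 F [ 0.11  0.14 -0.86] op 0.0231 n 1
[-0.0007, -0.0002, 0.001, 0.17]
[0.97416879 0.22433569 0.02437481 0.00863367]
t 24.3 p [ 0.5011 -0.3169  0.1305] h 25.97 F [ 0.11  0.14 -0.86] op 0.0231 n 10
[0.0087, -0.0254, -0.0109, 2.22]
[0.0077, -0.0257, -0.0109, 2.22]
[0.0067, -0.026, -0.0109, 2.22]
[0.0057, -0.0262, -0.0109, 2.22]
[0.0047, -0.0264, -0.0109, 2.22]
[0.0036, -0.0266, -0.0109, 2.22]
[0.0026, -0.0267, -0.0109, 2.22]
[0.0016, -0.0268, -0.0109, 2.22]
[0.0005, -0.0268, -0.0109, 2.22]
[-0.0005, -0.0268, -0.0109, 2.22]
```

Emit:
arm_command(steps=[0, 0, -0.006, 0, 0, 0, -0.014, 0, 0, 0, -0.022, 0, 0.002, -0.005, -0.024, 0.5, 0.004, -0.014, -0.02, 1.5, 0.005, -0.022, -0.012, 2.5, 0.004, -0.028, -0.004, 2.5, 0.003, -0.03, 0, 2.5, 0.002, -0.03, 0, 2.5, 0.001, -0.03, 0, 2.5, 0, -0.03, 0, 2.5, -0.001, -0.03, 0, 2])

```text
time: 25.3
tcp_pos: [0.4496, -0.0956, 0.2374]
eef_rot: [0.998, 0.049, 0.027, 0.005]
ft_force: [1.2, -0.1, -0.5]
opening: 0.0238
```

Run:
```python
from h import *
plan(.465,-.051,.246,3.75,.03);print(get_obs()['eef_rot'])
```

```text
t 25.3 p [ 0.4496 -0.0956  0.2374] h 5.66 F [ 1.16 -0.12 -0.53] op 0.0238 n 2
[0.0099, -0.0214, -0.0043, 0.95]
[0.0095, -0.0216, -0.0043, 0.95]
[0.99841512 0.0491539  0.0269049  0.00522147]
```

Emit:
arm_command(steps=[0.004, -0.018, -0.004, 0.8, 0.003, -0.008, -0.003, 0.4, 0, -0.002, -0.001, 0, 0, 0, 0, 0, 0, 0, 0, 0])

```text
time: 25.72
tcp_pos: [0.4518, -0.0609, 0.248]
eef_rot: [0.999, 0.04, 0.028, 0.005]
ft_force: [0.8, 0.2, -0.9]
opening: 0.0236
```

```bash
python3 arch.py 0
python3 - <<'E'
from h import *
plan(.465,-.051,.246,3.75,.03);print(get_obs()['eef_rot'])
E
```

```text
tcp dist 0.2143 t -0.0084 z 0.248
t 25.72 p [ 0.4518 -0.0609  0.248 ] h 4.63 F [ 0.76  0.22 -0.95] op 0.0236 n 1
[0.014, -0.0088, 0.002, 0.88]
[0.9987865  0.0401832  0.02804001 0.00495874]
```

Emit:
arm_command(steps=[0, -0.008, 0.001, 0.8, 0, 0, 0, 0, 0, 0, 0, 0])

```text
time: 25.97
tcp_pos: [0.4512, -0.055, 0.2467]
eef_rot: [0.999, 0.032, 0.028, 0.005]
ft_force: [-0.3, -0.6, 0.4]
opening: 0.024
```

```bash
python3 arch.py 0; python3 look.py 13; python3 up.py 13;python3 - <<'E'
import sys; sys.argv=['x','7']
from arch import *
p,h,o=st(); q=(p[:2]-O);print(h,o['eef_rot'])
za=p[2]-.0135
for n in("scene","top"):
    W=np.load(n+"13.npz")['W']
    bar(W,n+' small bar',-q@ex,.015,za-.01,za+.004,.03)
    bar(W,n+' small low',-q@ex,.015,za-.07,za-.02,.03)
E
```

```text
tcp dist 0.2145 t -0.0025 z 0.2467
t 25.97 p [ 0.4512 -0.055   0.2467] h 3.72 F [-0.27 -0.57  0.36] op 0.024 n 5
[0.0261, -0.0003, 0.0093, -0.01]
[0.0261, -0.0003, 0.0093, -0.01]
[0.0261, -0.0003, 0.0093, -0.01]
[0.0261, -0.0003, 0.0093, -0.01]
[0.0261, -0.0003, 0.0093, -0.01]
13 L- 49 dist med 0.0805 min 0.0770 max 0.0860
13 L+ 37 dist med 0.0825 min 0.0780 max 0.0885
13 M- 50 dist med 0.0885 min 0.0847 max 0.0951
13 M+ 22 dist med 0.0880 min 0.0853 max 0.0956
13 S- 1 dist med 0.0646 min 0.0646 max 0.0646
3.698913321227912 [0.99908559 0.03209925 0.02780568 0.00494637]
scene small bar 61 dist at t=0: 0.2135 yaw -2.03 s rng 0.21 0.2226 t rng -0.0219 0.0164 res 0.0027 z 0.224 0.2369
scene small low 88 dist at t=0: 0.2143 yaw -0.61 s rng 0.2085 0.2218 t rng -0.022 0.0158 res 0.0029 z 0.164 0.2131
top small bar 0
top small low 0
```

View pics/scene13.png

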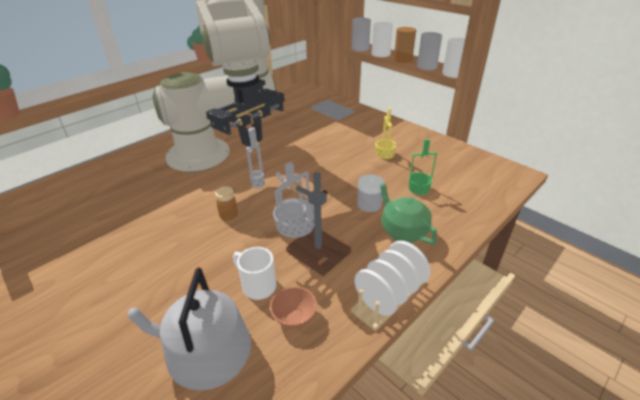

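Emit:
arm_command(steps=[0, -0.0028, 0, 0, 0, 0, 0, 0, 0.01, 0, 0.0006, 0, 0.02, 0, 0.001, 0, 0.02, 0, 0.001, 0, 0.016, 0, 0.001, 0, 0.008, 0, 0.0004, 0, 0.002, 0, 0, 0, 0, 0, 0, 0, 0, 0, 0, 0])

```text
time: 26.9
tcp_pos: [0.5297, -0.0488, 0.2461]
eef_rot: [0.999, 0.032, 0.027, 0.005]
ft_force: [-0.2, -0.7, -0.6]
opening: 0.0232
```

```bash
python3 arch.py 0
```

```text
tcp dist 0.1357 t -0.0014 z 0.2461
```

Emit:
arm_command(steps=[0.012, -0.001, 0.0006, 0, 0.012, -0.0008, 0.0006, 0, 0.004, 0, 0, 0, 0, 0, 0, 0, 0, 0, 0, 0])

```text
time: 27.32
tcp_pos: [0.5559, -0.0456, 0.247]
eef_rot: [0.999, 0.031, 0.027, 0.005]
ft_force: [0.1, -0.2, -0.6]
opening: 0.0237
```

```bash
python3 arch.py 0; python3 look.py 14; python3 up.py 14;python3 - <<'E'
import sys; sys.argv=['x','7']
from arch import *
p,h,o=st(); q=(p[:2]-O);print(h,o['eef_rot'])
za=p[2]-.0135
W=np.load("scene14.npz")['W']
bar(W,' small bar',-q@ex,.012,za-.01,za+.004,.03)
bar(W,' small tab',-q@ex,.012,za+.012,za+.05,.03)
bar(W,' med tab',.088,.008,.2,.225,.02)
E
```

```text
tcp dist 0.1093 t 0.0001 z 0.247
t 27.32 p [ 0.5559 -0.0456  0.247 ] h 3.6 F [ 0.09 -0.24 -0.6 ] op 0.0237 n 2
[0.0126, 0.0005, 0.0235, -0.08]
[0.0126, 0.0005, 0.0235, -0.08]
14 L- 50 dist med 0.0799 min 0.0765 max 0.0868
14 L+ 39 dist med 0.0826 min 0.0760 max 0.0873
14 M- 50 dist med 0.0888 min 0.0846 max 0.0939
14 M+ 24 dist med 0.0880 min 0.0843 max 0.0937
14 S- 64 dist med 0.0980 min 0.0657 max 0.1157
14 S+ 25 dist med 0.1117 min 0.0929 max 0.1200
3.589218421574274 [0.99914049 0.03114449 0.02686067 0.00517676]
 small bar 59 dist at t=0: 0.1088 yaw -2.39 s rng 0.1053 0.115 t rng -0.0197 0.0174 res 0.0024 z 0.2238 0.2373
 small tab 326 dist at t=0: 0.1050 yaw -4.31 s rng 0.0976 0.1211 t rng -0.0295 0.027 res 0.0050 z 0.2458 0.2835
 med tab 49 dist at t=0: 0.0805 yaw -53.35 s rng 0.08 0.0944 t rng -0.009 0.0053 res 0.0030 z 0.2007 0.225
```

View pics/look14.png

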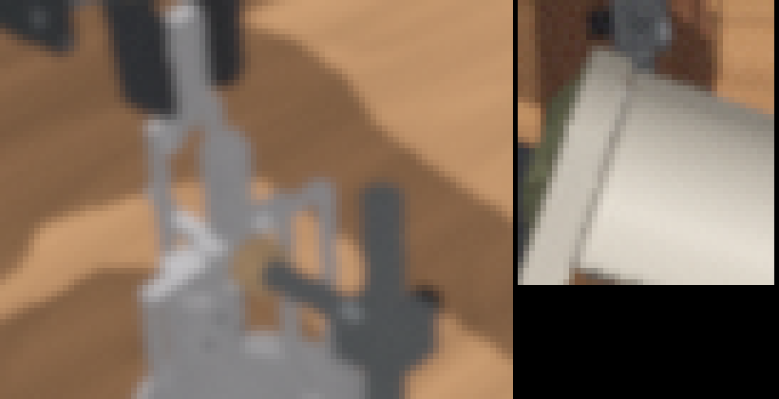

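Emit:
arm_command(steps=[0.005, -0.0006, 0.0003, 0, 0.0045, 0, 0.0002, 0, 0, 0, 0, 0, 0, 0, 0, 0])

```text
time: 27.75
tcp_pos: [0.5654, -0.0445, 0.2476]
eef_rot: [0.999, 0.031, 0.027, 0.005]
ft_force: [0.9, 0.2, -0.3]
opening: 0.0237
```

```bash
python3 arch.py 0
```

```text
tcp dist 0.0997 t 0.0006 z 0.2476
```

Emit:
arm_command(steps=[-0.0003, 0, 0.005, 0, -0.0005, -0.0001, 0.01, 0, -0.0005, -0.0001, 0.01, 0, -0.0003, -0.0001, 0.005, 0, 0, 0, 0, 0, 0, 0, 0, 0])

```text
time: 28.25
tcp_pos: [0.5647, -0.0444, 0.2129]
eef_rot: [0.999, 0.031, 0.026, 0.005]
ft_force: [0.5, -0.5, -0.6]
opening: 0.0235
```

```bash
python3 arch.py 0; python3 look.py 15; python3 up.py 15;python3 - <<'E'
import sys; sys.argv=['x','7']
from arch import *
p,h,o=st(); q=(p[:2]-O)
za=p[2]-.0135
W=np.load("scene15.npz")['W']
bar(W,' small bar',-q@ex,.012,za-.01,za+.004,.03)
E
```

```text
tcp dist 0.1005 t 0.0007 z 0.2129
t 28.25 p [ 0.5647 -0.0444  0.2129] h 3.57 F [ 0.46 -0.46 -0.64] op 0.0235 n 1
[0.0164, 0.0017, 0.0129, -0.18]
15 L- 49 dist med 0.0807 min 0.0770 max 0.0865
15 L+ 39 dist med 0.0819 min 0.0767 max 0.0889
15 M- 46 dist med 0.0881 min 0.0838 max 0.0950
15 M+ 24 dist med 0.0884 min 0.0856 max 0.0951
15 S- 35 dist med 0.0989 min 0.0630 max 0.1049
15 S+ 17 dist med 0.1012 min 0.0940 max 0.1060
 small bar 41 dist at t=0: 0.0906 yaw -35.71 s rng 0.0888 0.1061 t rng -0.0185 -0.0049 res 0.0036 z 0.1904 0.2031
```

View pics/look15.png

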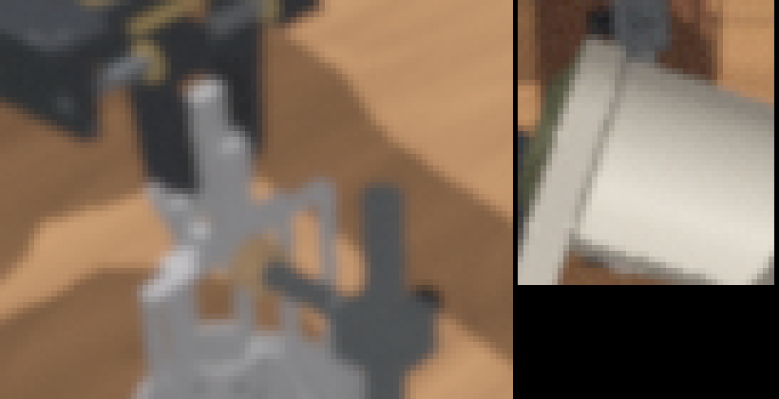

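Emit:
arm_command(steps=[0.0015, 0, 0, 0, 0, 0, 0, 0, -0.0003, 0, 0.005, 0, -0.0002, 0, 0.004, 0, 0, 0, 0.001, 0, 0, 0, 0, 0])

```text
time: 28.85
tcp_pos: [0.5671, -0.0446, 0.2037]
eef_rot: [0.999, 0.031, 0.027, 0.005]
ft_force: [0.1, -0.4, -1.1]
opening: 0.0236
```

```bash
python3 arch.py 0
```

```text
tcp dist 0.0981 t 0.0003 z 0.2037
```

Emit:
arm_command(steps=[-0.0002, 0, 0.002, 0, -0.0002, 0, 0.0015, 0, 0, 0, 0, 0])

```text
time: 29.1
tcp_pos: [0.5668, -0.0446, 0.1997]
eef_rot: [0.999, 0.031, 0.027, 0.005]
ft_force: [0.6, -0.3, -1.3]
opening: 0.0235
```

Emit:
arm_command(steps=[-0.0001, 0, 0.0015, 0, 0, 0, 0, 0])

```text
time: 29.27
tcp_pos: [0.5668, -0.0446, 0.198]
eef_rot: [0.999, 0.031, 0.027, 0.005]
ft_force: [0.5, -0.1, -0.6]
opening: 0.0238
```

Emit:
arm_command(steps=[-0.0001, 0, 0.001, 0, 0, 0, 0, 0])

```text
time: 29.43
tcp_pos: [0.5668, -0.0447, 0.1971]
eef_rot: [0.999, 0.031, 0.027, 0.005]
ft_force: [-0.3, -0.6, -1.0]
opening: 0.0237
```

Emit:
arm_command(steps=[-0.0001, 0, 0.001, 0, 0, 0, 0, 0])

```text
time: 29.6
tcp_pos: [0.5669, -0.0446, 0.1964]
eef_rot: [0.999, 0.031, 0.028, 0.005]
ft_force: [-0.3, 0.4, 1.0]
opening: 0.0233
```

Emit:
arm_command(steps=[-0.0001, 0, 0.0008, 0, 0, 0, 0, 0])

```text
time: 29.77
tcp_pos: [0.567, -0.0445, 0.196]
eef_rot: [0.999, 0.031, 0.028, 0.005]
ft_force: [-1.0, 0.9, 1.4]
opening: 0.0234
```

Emit:
arm_command(steps=[0.001, -0.0002, 0, 0, 0.001, 0, 0, 0, 0, 0, 0, 0])

```text
time: 30.02
tcp_pos: [0.5683, -0.0441, 0.1959]
eef_rot: [0.999, 0.031, 0.027, 0.005]
ft_force: [-1.3, 0.3, 1.3]
opening: 0.0234
```

```bash
python3 arch.py 0; python3 look.py 16; python3 up.py 16
```

```text
tcp dist 0.0968 t 0.0008 z 0.1959
t 30.02 p [ 0.5683 -0.0441  0.1959] h 3.59 F [-1.32  0.27  1.28] op 0.0234 n 1
[0.0128, 0.0017, -0.0041, -0.16]
16 L- 51 dist med 0.0812 min 0.0774 max 0.0871
16 L+ 38 dist med 0.0813 min 0.0774 max 0.0881
16 M- 49 dist med 0.0887 min 0.0850 max 0.0948
16 M+ 24 dist med 0.0880 min 0.0853 max 0.0940
16 S- 35 dist med 0.0960 min 0.0664 max 0.1019
16 S+ 15 dist med 0.0971 min 0.0941 max 0.1035
```

View pics/look16.png

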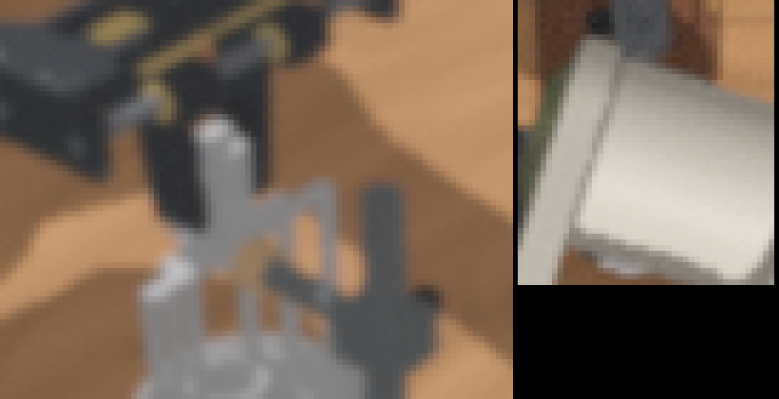

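Emit:
arm_command(steps=[0.001, -0.0001, 0, 0, 0.001, 0, 0, 0, 0, 0, 0, 0])

```text
time: 30.37
tcp_pos: [0.5693, -0.044, 0.1957]
eef_rot: [0.999, 0.031, 0.025, 0.005]
ft_force: [-2.5, 0.6, 1.5]
opening: 0.0235
```

Emit:
arm_command(steps=[0.0008, 0, 0, 0, 0, 0, 0, 0])

```text
time: 30.53
tcp_pos: [0.5696, -0.044, 0.1956]
eef_rot: [0.999, 0.031, 0.024, 0.005]
ft_force: [-3.1, -0.2, 2.1]
opening: 0.024
```

```bash
python3 arch.py 0; python3 look.py 17; python3 up.py 17
```

```text
tcp dist 0.0955 t 0.0008 z 0.1956
t 30.53 p [ 0.5696 -0.044   0.1956] h 3.59 F [-3.06 -0.22  2.14] op 0.024 n 1
[0.0115, 0.0017, -0.0044, -0.16]
17 L- 49 dist med 0.0808 min 0.0767 max 0.0855
17 L+ 40 dist med 0.0792 min 0.0755 max 0.0867
17 M- 48 dist med 0.0885 min 0.0841 max 0.0944
17 M+ 18 dist med 0.0879 min 0.0830 max 0.0927
17 S- 40 dist med 0.0958 min 0.0627 max 0.1018
17 S+ 15 dist med 0.0969 min 0.0924 max 0.1010
```

Emit:
arm_command(steps=[-0.0004, 0, 0, 0, 0, 0, 0, 0])

```text
time: 30.8
tcp_pos: [0.5696, -0.044, 0.1958]
eef_rot: [0.999, 0.031, 0.025, 0.005]
ft_force: [-3.5, -0.1, 1.8]
opening: 0.0236
```

Emit:
arm_command(steps=[0, 0, 0, 0, 0, 0, 0, 0, 0, 0, 0, 0], jaw=0.6)

```text
time: 31.05
tcp_pos: [0.5707, -0.0441, 0.1959]
eef_rot: [0.999, 0.031, 0.027, 0.006]
ft_force: [0.4, -0.8, -0.2]
opening: 0.0416
```

```bash
python3 arch.py 0; python3 look.py 18; python3 up.py 18
```

```text
tcp dist 0.0945 t 0.0006 z 0.1959
t 31.05 p [ 0.5707 -0.0441  0.1959] h 3.58 F [ 0.45 -0.83 -0.2 ] op 0.0416 n 1
[0.0104, 0.0016, -0.0041, -0.17]
18 L- 50 dist med 0.0797 min 0.0759 max 0.0858
18 L+ 38 dist med 0.0814 min 0.0758 max 0.0875
18 M- 49 dist med 0.0881 min 0.0835 max 0.0945
18 M+ 22 dist med 0.0880 min 0.0850 max 0.0942
18 S- 43 dist med 0.0955 min 0.0632 max 0.1022
18 S+ 13 dist med 0.0974 min 0.0912 max 0.1008
```

View pics/look18.png

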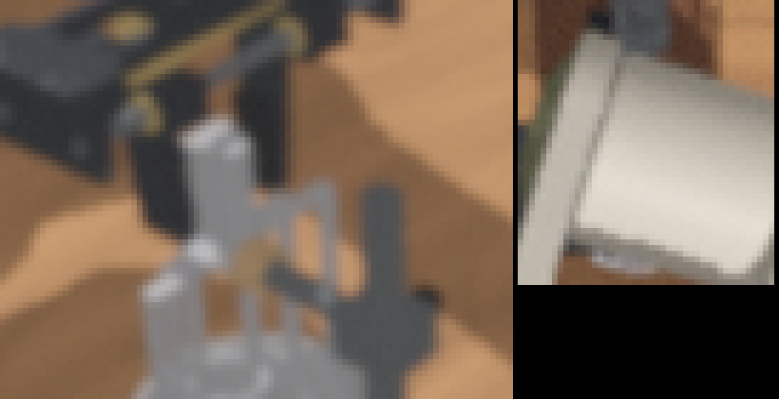

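Emit:
arm_command(steps=[0.0002, 0, -0.005, 0, 0.0006, 0, -0.012, 0, 0.001, 0, -0.018, 0, 0.0008, 0, -0.018, 0, 0, 0, -0.015, 0, -0.01, 0, -0.008, 0, -0.02, 0, -0.004, 0, -0.03, 0, -0.004, 0, -0.03, 0, 0, 0, -0.02, 0, 0, 0, -0.008, 0, 0, 0, 0, 0, 0, 0])

```text
time: 32.15
tcp_pos: [0.4471, -0.0504, 0.2807]
eef_rot: [0.999, 0.031, 0.029, 0.006]
ft_force: [0.4, 0.5, 0.4]
opening: 0.053
```

Emit:
arm_command(steps=[0, 0.02, 0, 0, 0, 0.03, 0, 0, 0, 0.035, 0, 0, 0, 0.035, 0, 0, 0, 0.03, 0, 0, 0, 0.02, 0, 0, 0, 0.008, 0, 0, 0, 0, 0, 0, 0, 0, 0, 0])

```text
time: 32.9
tcp_pos: [0.4625, -0.2362, 0.2862]
eef_rot: [0.999, 0.033, 0.033, 0.007]
ft_force: [-1.1, 0.4, -0.7]
opening: 0.0528
```

```bash
python3 look.py 19; python3 up.py 19
python3 - <<'E'
from h import *
a=np.load("scene0.npz")['im'];b=np.load("scene19.npz")['im']
import cv2
cv2.imwrite("pics/cmp.png",np.vstack([np.hstack([a,b])[::1]])[:, :][::1] if 0 else cv2.resize(np.hstack([a,b]),(800,250)))
# bystander shift via template match
t0=np.load("top0.npz")['im'];t1=np.load("top19.npz")['im']
for n,(u,v,r) in dict(kettle=(435,172,28),teapot=(272,150,20),caddy=(262,192,13),mug=(385,190,15),bowl=(383,152,14),jar=(357,270,9),green=(215,175,13),yellow=(185,235,14)).items():
    T=t0[v-r:v+r,u-r:u+r]; S=t1[v-r-8:v+r+8,u-r-8:u+r+8]; R=cv2.matchTemplate(S,T,cv2.TM_CCOEFF_NORMED); _,mx,_,l=cv2.minMaxLoc(R); print(n,round(mx,3),(l[0]-8,l[1]-8))
E
```

```text
t 32.9 p [ 0.4625 -0.2362  0.2862] h 3.78 F [-1.13  0.38 -0.7 ] op 0.0528 n 9
[0.0146, -0.0203, 0.0096, 0.0]
[0.0146, -0.0203, 0.0096, 0.0]
[0.0146, -0.0203, 0.0096, 0.0]
[0.0146, -0.0203, 0.0096, 0.0]
[0.0146, -0.0203, 0.0096, 0.0]
[0.0146, -0.0203, 0.0096, 0.0]
[0.0146, -0.0203, 0.0096, 0.0]
[0.0146, -0.0203, 0.0096, 0.0]
[0.0145, -0.0203, 0.0096, 0.0]
19 L- 51 dist med 0.0799 min 0.0766 max 0.0859
19 L+ 38 dist med 0.0807 min 0.0770 max 0.0874
19 M- 49 dist med 0.0885 min 0.0845 max 0.0930
19 M+ 22 dist med 0.0875 min 0.0842 max 0.0926
19 S- 43 dist med 0.0956 min 0.0634 max 0.1031
19 S+ 16 dist med 0.0968 min 0.0927 max 0.1028
kettle 0.812 (0, 0)
teapot 0.928 (0, 0)
caddy 0.991 (0, 0)
mug 0.822 (0, 1)
bowl 0.112 (1, 0)
jar 0.997 (0, 0)
green 0.97 (0, 0)
yellow 0.998 (0, 0)
```

View pics/look19.png

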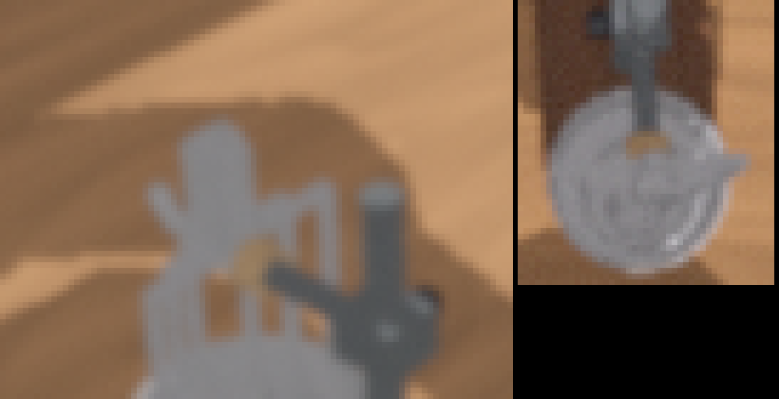

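View pics/scene19.png

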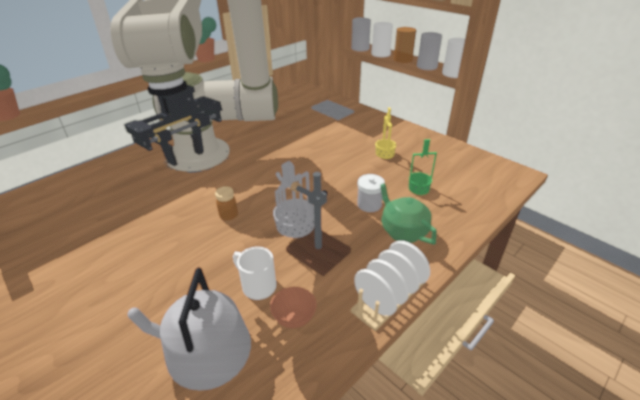

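Run:
```python
import sys; sys.argv=['x','7']
from arch import *
get_image("top")
for n in("top","scene"):
    o=np.load(n+"19.npz");W=o['W'];hsv=cv2.cvtColor(o['im'],cv2.COLOR_BGR2HSV)
    q=W[...,:2]-O; s=q@ex; t=q@ey; z=W[...,2]
    for lab,m in (('cork',(hsv[...,1]>75)&(abs(t)<.015)&(z>.165)&(z<.2)&(s>-.1)&(s<-.04)),('Lbar',(abs(t)>.0375)&(abs(t)<.053)&(z>.174)&(z<.192)&(s>-.12)&(s<-.06)),('Mbar',(abs(t)>.02)&(abs(t)<.034)&(z>.174)&(z<.192)&(s>-.12)&(s<-.085))):
        if m.sum(): print(n,lab,m.sum(),'dist',np.percentile(-s[m],[2,50,98]).round(4),'z',z[m].max().round(4))
im=np.load("top19.npz")['im'][180:225,318:358]; cv2.imwrite("pics/t19.png",cv2.resize(im,None,fx=13,fy=13,interpolation=3))
a=np.load("scene19.npz")['im']; b=get_image("scene")[0]; print('motion',cv2.absdiff(a,b)[150:250,260:340].max(), get_obs()['time'])
```

```text
top cork 18 dist [0.0641 0.0688 0.0734] z 0.1921
top Lbar 25 dist [0.0791 0.0825 0.0863] z 0.1917
top Mbar 26 dist [0.0864 0.091  0.0943] z 0.1903
scene cork 49 dist [0.0628 0.0686 0.0763] z 0.1878
scene Lbar 49 dist [0.0769 0.0798 0.0869] z 0.1869
scene Mbar 24 dist [0.0851 0.0902 0.0951] z 0.1873
motion 14 33.1
```

View pics/t19.png

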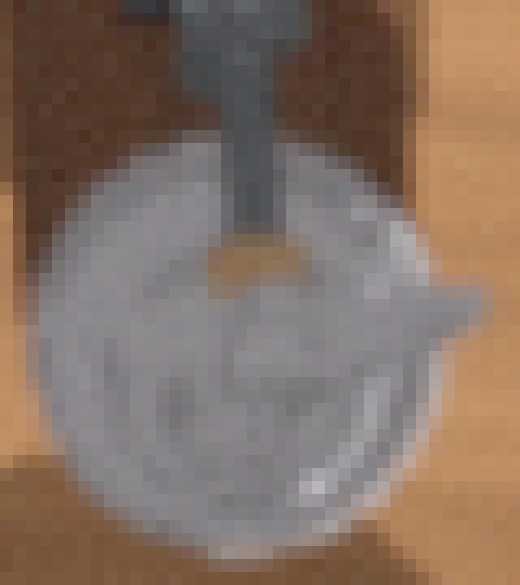

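Run:
```python
import sys; sys.argv=['x','7']
from arch import *
for n in("top","scene"):
  for k,W in(('0',np.load(n+"W.npy")),('19',np.load(n+"19.npz")['W'])):
    o=np.load(n+k+".npz");hsv=cv2.cvtColor(o['im'],cv2.COLOR_BGR2HSV)
    q=W[...,:2]-O; s=q@ex; t=q@ey; z=W[...,2]
    m=(hsv[...,1]>75)&(abs(t)<.015)&(z>.165)&(z<.2)&(s>-.1)&(s<-.04)
    print(n,k,m.sum(),np.percentile(-s[m],[2,20,50,80,98]).round(4))
```

```text
top 0 34 [0.0675 0.0707 0.0742 0.077  0.0803]
top 19 18 [0.0641 0.067  0.0688 0.071  0.0734]
scene 0 64 [0.0537 0.067  0.0708 0.0766 0.0802]
scene 19 49 [0.0628 0.065  0.0686 0.073  0.0763]
```

Run:
```python
from h import *
a=get_image("scene")[0]
for _ in range(5): b=get_image("scene")[0]
d=cv2.absdiff(a,b); print('hook',d[150:250,260:340].max(),d[150:250,260:340].mean(),'table',d[330:390,300:380].max(),d[330:390,300:380].mean())
print(close_job())
```

```text
hook 14 0.68175 table 13 0.710625
the job is handed in; nothing more can be done
None
```

All three grey steel baskets are hanging nested on the hook, set down largest, then middle, then smallest. I let go of each one before fetching the next. The job was handed in at about 33.5 s of the 72 s allowed.

**How each was seated:** I felt the rod by lowering in steps of about 1 mm. A seated saddle's apex came out about 184 mm above the table, so the rod's axis is near 177 mm. The readings, which carry about 1 N of noise, show roughly 3 N of contact at each set-down. The strongest sideways push while sliding a basket back was about 3.5 N.

**Last checks:**
- **Spacing:** the three arches sit 8 mm apart to within about 0.5 mm, so each touches the one behind it.
- **Stillness:** frames taken just before handing in differ only by image noise, and the arm was well clear.
- **Other things on the ledge:** the kettle, teapot, caddy, jar and the two coloured baskets match their first pictures with no shift. The mug matched to within one pixel.

**Checks that were off:**
- **Buffer still squeezed:** the cork is about 3–4 mm compressed and friction holds it there. The largest arch therefore rests against it at about 80–82 mm from the post, not the nominal 84 mm.
- **Bowl:** its picture match failed, I think because the arm's shadow lay over it. By eye in the scene view it is where it was.
- **Gripper tilt:** it built up to about 3–4° over the run. I allowed for this when lowering the baskets.

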